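Set the hold-down of a bench lever shear to a setting gauge

TASK

Set the hold-down of the little lever shear with the 3 mm setting gauge: slip the gauge's blade along the bed until its tip is right through under the round foot, then turn the black knob on top clockwise until the blade just drags. It should no longer slide freely, yet still draw with a light pull; prove it with a short pull by the gauge's grip, and never pinch it hard. Leave the gauge lying level on the bed, its blade still right under the foot with that same light drag, for me to check, and leave the other things on the desk alone.

Things in the scene. Friction and masses are not known exactly. Their poses are not given: they have to be found in the camera images.
- shear: Small grey cast lever shear, bolted down, 170 x 128 mm base. Origin on the desk straight under the hold-down foot; x = feed direction, away from the robot, y left, z up. Blades 38 mm behind the foot's axis; lever behind the bridge, handle to the right, up to 150 mm above the desk; leave it. The hold-down: a threaded spindle through the bridge, with a round foot over the bed.
- bed_centre (a point): Top face of the steel bed (86 mm wide, 55 mm above the desk) right under the middle of the foot. Axes as the shear. The foot's flat rubber sole (hold_foot_sole) is 26 mm wide. At the start the gap under it is 1.0 to 3.4 mm more than the gauge blade's thickness; how much must be felt. Once on the blade, the cushioned foot presses about 12 N more per mm that the spindle goes down.
- bed_front (a point): Middle of the front edge of the bed's top face, 72 mm before bed_centre; axes as the shear. The gauge's blade goes in over this edge.
- bridge_top (a point): Middle of the top of the bridge that carries the spindle, 71 mm above the bed (underside 53 mm above it). The bridge is 36 mm deep in x, 92 mm wide in y, on two columns with 59 mm clear between them. Axes as the shear.
- screw_grip (a point): Middle of the knob's bar grip (50 mm long, 13 thick, 15 mm below to 13 mm above this point), 101 mm straight above bed_centre. x along the bar, turns with it. Clockwise from above lowers the foot 8 mm a turn (1.27 mm per rad); a third of a turn to spare past the setting. Needs 0.08 N m, stays where left and at its height. Its torque does not tell when the foot meets the blade.
- gauge: Loose setting gauge, 60 to 90 g, flat on the desk at the start, tip away from the robot: steel blade 3 mm thick, 20 wide, round tip, out 110 mm from an aluminium grip; undersides flush. Origin under the grip's middle, x to the tip, z up. With the tip 15 to 30 mm past bed_centre it rests on the bed by itself. Right: the foot presses 3 to 9 N; pulled level, it then drags by 2 to 6 N (0.6 of the press).
- gauge_grip (a point): Middle of the gauge's ribbed grip (40 mm long, 14 wide, 20 high), 10 mm above its underside; axes as the gauge. Grasp it across its 14 mm width.
- gauge_tip (a point): Foremost point of the gauge's blade, in the middle of its 3 mm thickness and 20 mm width, 130 mm ahead of the middle of the grip; axes as the gauge.
- steel_block: Bystander: grey steel bench block, 57 x 76 x 28 mm, origin under its centre.
- loupe: Bystander: black eye loupe, 42 mm wide, 30 mm high, origin under its centre.
- punch_1: Bystander: square steel punch lying flat, 75 mm long, 9 mm thick, origin under its centre.
- blank_1: Bystander: upper one of two brass blanks, 90 x 30 x 3 mm each, lying one on the other, origin under its centre.
Mind the look-alikes: they are no part of the job. Of the things that look like the gauge, the larger one is meant.

How it is judged:
By the outcome, as a careful person would: the job done as asked, in the order asked, and still so for the second after the job is handed in, with the robot touching nothing.
It also fails if it takes over 72 s, if anything falls off the work surface, if the arm or the gripper's body presses on something with over 40 N, if the wrist force passes 120 N, or if a joint passes its speed limit or range.

ROBOT

A 6-joint arm with a two-finger parallel gripper is mounted at the origin on a cart in front of the work surface, level with it; the furniture and walls round the work are solid. World frame = base frame: x ahead of the robot, y to its left, z up, the work surface at z = 0. Lengths are in m, angles in rad, forces in N, time in s.
With the tool pointing down it reaches from about 0.25 to 0.775 m from the base axis. Payload 4 kg.
Tool frame: the origin (TCP) lies midway between the tips of the shut fingers; the grasp point (between the pads) lies 19 mm behind it; z points along the fingers, x is the direction in which the jaws open and shut, and the axes are right-handed (so a half turn about z gives the same grasp; the last joint's range is limited). The gripper opens to 85 mm and grips with 20 to 120 N. Pads are 22 mm wide; open, the fingers measure 114 mm over their backs; the gripper's body (76 mm by 85 mm) begins 54 mm behind the grasp point. The pads swing forward as they close: fully open they stand 13 mm farther back than shut.
Start: joints at [-1.368, 0.087, 1.371, -0, 1.684, -0.103], TCP at [0.166, -0.525, 0.231] pointing down, gripper open.
Joint ranges: [-3.1, 3.1], [-0.76, 2.03], [0.27, 2.55], [-1.08, 4.22], [0.17, 2.65], [-2.57, 2.57]. Speed limits (rad/s): [2.79, 2.79, 3.14, 3.14, 3.14, 3.14].

INTERFACE

Orientations are given as a unit quaternion [w, x, y, z].
In Python, from workcell import ctrl, cams gives the robot as it stands.
- The arm moves only by the tool move_arm, never from a script. Its argument "series" is a list that holds one entry, the list of rows, each a list of 7 numbers: the closure, from 0 (fully open) to 1 (shut), then the shift along the tool's x, y, z in cm, then the turn, a rotation vector about the tool's x, y, z in rad. In form: [[[grip, x, y, z, wx, wy, wz], ...]]. A call has 1 to 20 rows; each row shifts and turns the pose as measured when the row begins, along the tool's axes as they then stand; what a row does not reach is not made up. A row lasts 1/8 s, in which the tool goes at most 62.5 mm and 10.7 degrees, less where a joint would pass 70% of its speed; a pose out of reach is approached as far as the arm can. A call is refused whole if a number of a shift passes 6.25 or a number of a turn 0.188, either way. A call with a gripper value outside its range is refused whole. The fingers move at their own pace and stop on an object; the grip force is fixed at half the most. Time passes only in rows, so rows that do not move let the fingers close. It gives the time, the measured TCP pose, the force and the opening at its end, in the units of the state.
- ctrl.read_state(): the state, without advancing time (a new reading comes with each control period).
- cams.capture(name): name is "side" or "top" or "wrist"; returns the picture (400x640x3 uint8, red, green, blue); there is no depth.
- cams.calibration(name): a dict with "camera_matrix" (3x3 intrinsics, pixels), "position" and "orientation" of the camera in the world; the wrist camera has in their place "tool_from_camera" (4x4, takes a point from camera to tool coordinates, whose origin is the TCP and whose axes are the tool frame's). Camera axes: x right, y up, looking along -z (the intrinsics and any distortion apply to the point x, -y, -z); pixel columns grow to the right and rows downward; lengths in m; the calibration is good to about 2 mm. The wrist camera is an equidistant fisheye: a pixel r from the principal point sees the ray r / f radians off the axis. A picture is of the moment at which its call begins: read the wrist's pose just before it. calibration takes no time and is no camera call.
- ctrl.finish_job(): hands the job in, once; it reports no verdict.
The state is a dict: "time": time; "joints": joint angles; "joint_velocities": joint speeds; "joint_torque": joint torques, N m; "ee_pos": TCP position; "tcp_rot": TCP orientation; "contact_force": force on the tool from outside, world axes, zero at the start; "torque": the same for the moment, N m; "finger_gap": finger opening in m.
Only numpy, scipy, OpenCV 4.12 (cv2) and the standard library are available. Lean on these libraries where they do the work, as an engineer would, in place of code of your own. Each camera call takes 0.05 s, during which the arm holds its last target. There are 200 camera calls.

## Working session

There is one attempt and no reset: what is moved stays moved. The work goes in short steps, Python scripts to look and compute and a tool call to move; the robot and the scene stay as the last step left them, time stands still between calls to the robot, and variables do not carry over. Pictures are saved under pics/ and viewed, about 8 in all and at most 12, crops included, and the job is handed in when it is done.

Besides the shell and the picture viewer there is one more tool, called after "Call:" by a JSON object that holds its "op" and its "data", one argument or row to a line. move_arm: Moves the arm, as the interface text tells. Its arguments: {"type":"object","properties":{"series":{"type":"array","items":{"type":"array","items":{"type":"array","items":{"type":"number"}}}}},"required":["series"]}

```bash
ls; mkdir -p pics; python3 - <<'E'
from workcell import ctrl,cams
import cv2,json
s=ctrl.read_state();print(s)
ims=[]
for n in("top","side","wrist"):
    im=cams.capture(n);cv2.imwrite(f"pics/{n}0.png",im[:,:,::-1]);print(n,cams.calibration(n))
E
```

```text
pics
{'time': 0.0, 'joints': array([-1.36809362e+00,  8.79760157e-02,  1.37233578e+00,  7.94525833e-06,
        1.68355399e+00, -1.03095916e-01]), 'joint_velocities': array([ 1.27615452e-04,  4.35229701e-04, -3.24291130e-05, -1.10944531e-03,
       -5.15990850e-04,  2.19624701e-03]), 'joint_torque': array([-1.13447575e-03, -3.51871741e+01, -3.13266957e+01, -3.20047857e-04,
        1.08262827e-02, -9.42283521e-06]), 'ee_pos': array([ 0.16547731, -0.52398229,  0.23008626]), 'tcp_rot': array([-7.65592374e-04,  8.06552542e-01, -5.91161319e-01, -8.40034089e-04]), 'contact_force': array([-0.40959436,  0.86857832,  0.07078321]), 'torque': array([ 0.0078137 ,  0.00913929, -0.0194336 ]), 'finger_gap': 0.08562058496741617}
top {'camera_matrix': array([[382.65785864,   0.        , 318.03703819],
       [  0.        , 382.65785864, 195.90753475],
       [  0.        ,   0.        ,   1.        ]]), 'position': array([0.37406626, 0.04145534, 1.02530068]), 'orientation': array([-0.69503677, -0.05626216,  0.05468918,  0.71468003])}
side {'camera_matrix': array([[456.93956923,   0.        , 317.9712987 ],
       [  0.        , 456.93956923, 201.5994545 ],
       [  0.        ,   0.        ,   1.        ]]), 'position': array([0.01698299, 0.96955933, 0.6005165 ]), 'orientation': array([-0.20861766, -0.13062754,  0.52591703,  0.81414151])}
wrist {'camera_matrix': array([[309.70691629,   0.        , 320.75580979],
       [  0.        , 309.70691629, 196.79821412],
       [  0.        ,   0.        ,   1.        ]]), 'tool_from_camera': array([[ 9.99999712e-01, -7.38856221e-04, -1.76147480e-04,
         2.76036802e-04],
       [-7.57248465e-04, -9.51681723e-01, -3.07085209e-01,
        -7.72144427e-02],
       [ 5.92554794e-05,  3.07085254e-01, -9.51682008e-01,
        -1.42921533e-01],
       [ 0.00000000e+00,  0.00000000e+00,  0.00000000e+00,
         1.00000000e+00]])}
```

View pics/top0.png

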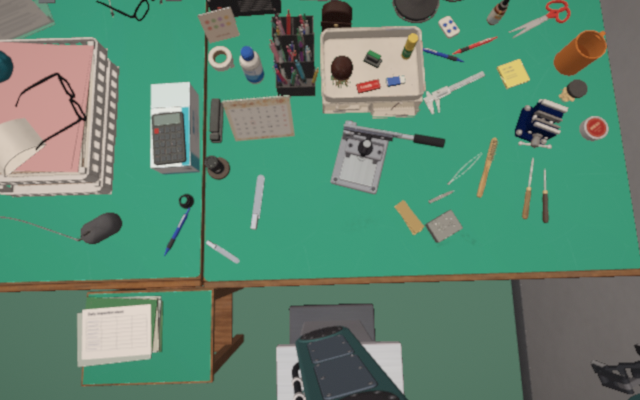

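View pics/side0.png

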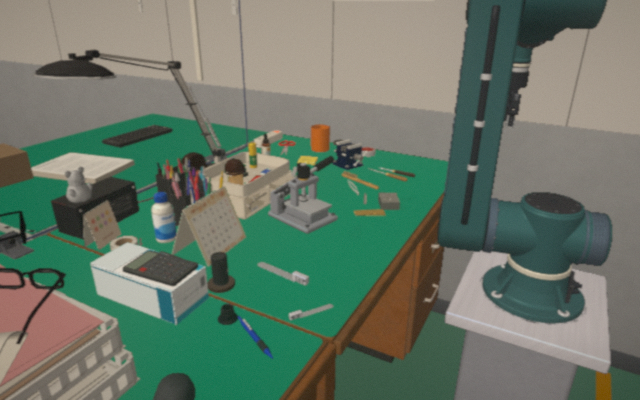

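Top view: the larger gauge-like thing is at (258,200), a smaller look-alike at (223,252). The shear is at (362,165) with its knob at (366,146). I'm taking the larger one and checking it in a close crop.

```bash
cat > h.py <<'E'
import numpy as np,cv2
from scipy.spatial.transform import Rotation as R
from workcell import ctrl,cams
def rot(q): return R.from_quat([q[1],q[2],q[3],q[0]]).as_matrix()
def ray(n,u,v,c=None,s=None):
    c=c or cams.calibration(n);K=c["camera_matrix"]
    x,y=(u-K[0,2])/K[0,0],(v-K[1,2])/K[1,1]
    if n=="wrist":
        s=s or ctrl.read_state();r=np.hypot(x,y)
        d=np.array([x/r*np.sin(r),-y/r*np.sin(r),-np.cos(r)]) if r>1e-9 else np.array([0,0,-1.])
        T=c["tool_from_camera"];Rt=rot(s["tcp_rot"])
        return s["ee_pos"]+Rt@T[:3,3],Rt@T[:3,:3]@d
    return c["position"],rot(c["orientation"])@np.array([x,-y,-1])
def plane(n,u,v,z,**k):
    p,d=ray(n,u,v,**k);return p+d*(z-p[2])/d[2]
def tri(a,b):
    (p,d),(q,e)=a,b
    t=np.linalg.lstsq(np.c_[d,-e],q-p,rcond=None)[0]
    x,y=p+d*t[0],q+e*t[1];return (x+y)/2,np.linalg.norm(x-y)
def proj(n,P):
    c=cams.calibration(n);q=rot(c["orientation"]).T@(np.array(P)-c["position"]);K=c["camera_matrix"]
    return K[0,0]*q[0]/-q[2]+K[0,2],K[1,1]*q[1]/q[2]+K[1,2]
E
python3 - <<'E'
from h import *
t=cv2.imread("pics/top0.png");s=cv2.imread("pics/side0.png")
a=cv2.resize(t[120:270,200:400],None,fx=4,fy=4,interpolation=cv2.INTER_CUBIC)
cv2.imwrite("pics/c1.png",a)
b=cv2.resize(s[160:340,200:400],None,fx=4,fy=4,interpolation=cv2.INTER_CUBIC)[:600]
b=cv2.resize(s[150:300,220:420],None,fx=4,fy=4,interpolation=cv2.INTER_CUBIC)
cv2.imwrite("pics/c2.png",b)
for p in [(258,200),(223,252),(366,146)]: print(plane("top",*p,0))
E
```

```text
[0.52983028 0.20444849 0.        ]
[0.39290583 0.2977877  0.        ]
[ 0.67255278 -0.09508574  0.        ]
```

View pics/c1.png

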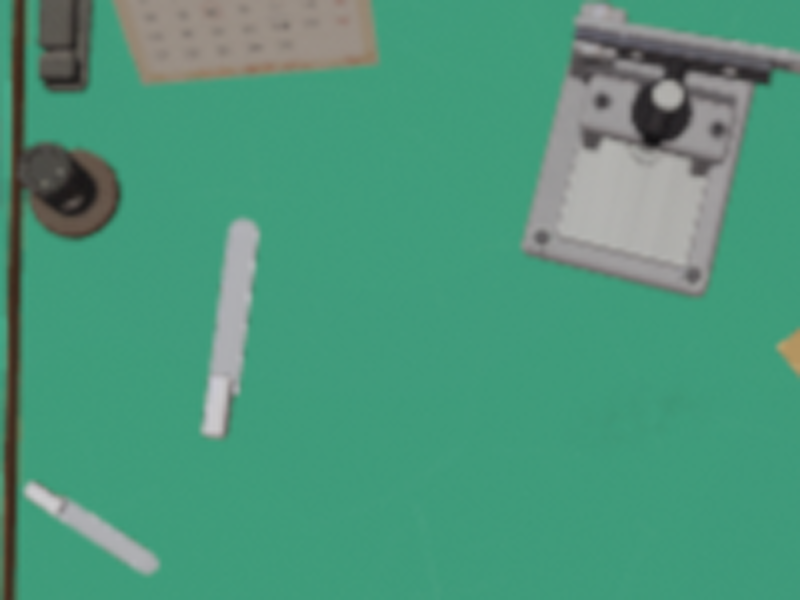

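View pics/c2.png

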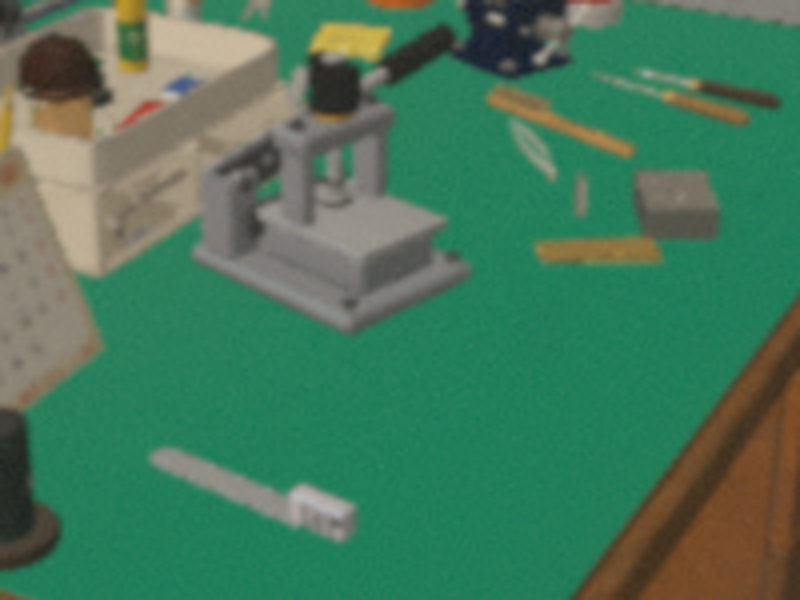

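The crop confirms the choice: the larger gauge has its grip nearest the robot (c1 213,437) and its round tip at (243,220). The shear's bed front corners are at c1 (556,235) and (692,265), and its knob is at (660,110).

```bash
python3 - <<'E'
from h import *
T=lambda u,v:((u+.5)/4-.5+200,(v+.5)/4-.5+120)
S=lambda u,v:((u+.5)/4-.5+220,(v+.5)/4-.5+150)
p=lambda *a,z:plane("top",*T(*a),z).round(4)
tip=p(243,220,z=.003);end=p(214,437,z=.01);d=tip-end
print("gauge",tip,end,np.linalg.norm(d[:2]),np.degrees(np.arctan2(d[1],d[0])))
g=S(355,515);print("side gauge tip",plane("side",*S(152,458),.003))
print("side grip rear low corner", plane("side",*S(345,540),.0))
l=p(556,235,z=.055);r=p(692,265,z=.055);e=l-r
print("bed",l,r,np.linalg.norm(e),np.degrees(np.arctan2(-e[0],e[1])),(l+r)/2)
bl=p(524,250,z=.012);br=p(700,297,z=.012);e=bl-br;print("base",bl,br,np.linalg.norm(e),np.degrees(np.arctan2(-e[0],e[1])))
print("side bed front L/R",plane("side",*S(363,262),.055),plane("side",*S(446,220),.055))
print("knob",tri(ray("top",*T(664,103)),ray("side",*S(334,68))))
E
```

```text
gauge [0.5993 0.1973 0.003 ] [0.4512 0.216  0.01  ] 0.14927591902245996 -7.196427752946091
side gauge tip [0.5948414  0.20398384 0.003     ]
side grip rear low corner [0.45164927 0.21800899 0.        ]
bed [ 0.5721 -0.013   0.055 ] [ 0.5499 -0.0998  0.055 ] 0.08959397301158153 -14.34645039634125 [ 0.561  -0.0564  0.055 ]
base [0.5712 0.0065 0.012 ] [ 0.5358 -0.1103  0.012 ] 0.12204671236866645 -16.86112169234002
side bed front L/R [ 0.56371915 -0.00204354  0.055     ] [ 0.54550213 -0.09035567  0.055     ]
knob (array([ 0.62708179, -0.07291795,  0.16092502]), np.float64(0.0003292121557617487))
```

```bash
cat >> h.py <<'E'
def yaw(s): 
    x=rot(s["tcp_rot"])[:,0];return np.degrees(np.arctan2(x[1],x[0]))
def down(y):
    y=np.radians(y);c,s=np.cos(y),np.sin(y)
    return np.array([[c,s,0],[s,-c,0],[0,0,-1.]])
def rows(pts,n,grip,s=None):
    """waypoints [(x,y,z,yaw deg)], rows for each -> tool-axes rows"""
    s=s or ctrl.read_state();P=s["ee_pos"];M=rot(s["tcp_rot"]);y0=yaw(s);out=[]
    for (x,y,z,w),k in zip(pts,n):
        Q=np.array([x,y,z]);dw=(w-y0)
        for i in range(k):
            tP=P+(Q-P)/(k-i);tM=down(w-dw*(k-i-1)/k)
            out.append([grip]+[round(v,2) for v in M.T@(tP-P)*100]+[round(v,3) for v in R.from_matrix(M.T@tM).as_rotvec()])
            P,M=tP,tM
        y0=w
    print(str(out).replace(" ",""))
E
python3 - <<'E'
from h import *
print(yaw(ctrl.read_state()))
rows([(.33,-.1,.2,0),(.46,.213,.15,82.8)],[8,8],0)
E
```

```text
-72.4788947563226
[[0,np.float64(-4.44),np.float64(-3.56),np.float64(0.39),np.float64(-0.0),np.float64(0.002),np.float64(-0.158)],[0,np.float64(-3.82),np.float64(-4.21),np.float64(0.38),np.float64(0.0),np.float64(0.0),np.float64(-0.158)],[0,np.float64(-3.11),np.float64(-4.76),np.float64(0.38),np.float64(0.0),np.float64(0.0),np.float64(-0.158)],[0,np.float64(-2.32),np.float64(-5.19),np.float64(0.38),np.float64(0.0),np.float64(0.0),np.float64(-0.158)],[0,np.float64(-1.48),np.float64(-5.49),np.float64(0.38),np.float64(0.0),np.float64(0.0),np.float64(-0.158)],[0,np.float64(-0.59),np.float64(-5.66),np.float64(0.38),np.float64(0.0),np.float64(0.0),np.float64(-0.158)],[0,np.float64(0.31),np.float64(-5.68),np.float64(0.38),np.float64(0.0),np.float64(0.0),np.float64(-0.158)],[0,np.float64(1.2),np.float64(-5.56),np.float64(0.38),np.float64(0.0),np.float64(0.0),np.float64(-0.158)],[0,np.float64(1.62),np.float64(-3.91),np.float64(0.63),np.float64(0.0),np.float64(0.0),np.float64(-0.181)],[0,np.float64(2.3),np.float64(-3.56),np.float64(0.63),np.float64(0.0),np.float64(0.0),np.float64(-0.181)],[0,np.float64(2.9),np.float64(-3.09),np.float64(0.63),np.float64(0.0),np.float64(0.0),np.float64(-0.181)],[0,np.float64(3.41),np.float64(-2.51),np.float64(0.63),np.float64(0.0),np.float64(0.0),np.float64(-0.181)],[0,np.float64(3.81),np.float64(-1.86),np.float64(0.63),np.float64(0.0),np.float64(0.0),np.float64(-0.181)],[0,np.float64(4.08),np.float64(-1.15),np.float64(0.63),np.float64(0.0),np.float64(0.0),np.float64(-0.181)],[0,np.float64(4.22),np.float64(-0.39),np.float64(0.62),np.float64(0.0),np.float64(0.0),np.float64(-0.181)],[0,np.float64(4.22),np.float64(0.37),np.float64(0.63),np.float64(0.0),np.float64(0.0),np.float64(-0.181)]]
```

Call:
{"op": "move_arm", "data": {
  "series": [
    [[0,-4.4,-3.6,0.4,0,0,-0.158],[0,-3.8,-4.2,0.4,0,0,-0.158],[0,-3.1,-4.8,0.4,0,0,-0.158],[0,-2.3,-5.2,0.4,0,0,-0.158],[0,-1.5,-5.5,0.4,0,0,-0.158],[0,-0.6,-5.7,0.4,0,0,-0.158],[0,0.3,-5.7,0.4,0,0,-0.158],[0,1.2,-5.6,0.4,0,0,-0.158],[0,1.6,-3.9,0.6,0,0,-0.181],[0,2.3,-3.6,0.6,0,0,-0.181],[0,2.9,-3.1,0.6,0,0,-0.181],[0,3.4,-2.5,0.6,0,0,-0.181],[0,3.8,-1.9,0.6,0,0,-0.181],[0,4.1,-1.2,0.6,0,0,-0.181],[0,4.2,-0.4,0.6,0,0,-0.181],[0,4.2,0.4,0.6,0,0,-0.181]]
  ]
}}

```text
time: 2.15
ee_pos: [0.4393, 0.247, 0.147]
tcp_rot: [-0.0, 0.721, 0.693, 0.003]
contact_force: [-0.2, -0.4, 0.5]
finger_gap: 0.0857
```

```bash
sed -i 's/round(v,2)/float(round(v,2))/;s/round(v,3)/float(round(v,3))/' h.py; python3 - <<'E'
from h import *
s=ctrl.read_state();im=cams.capture("wrist")[:,:,::-1];cv2.imwrite("pics/w1.png",im)
print(s["time"],s["ee_pos"],yaw(s),s["contact_force"],s["joints"])
rows([(.4715,.213,.08,82.8)],[3],0)
E
```

```text
2.15 [0.43925889 0.24697103 0.14696456] 87.72259522508722 [-0.23596274 -0.36202033  0.49913138] [ 0.39801965  0.01342627  1.61597236  0.00250344  1.50734752 -1.13317396]
[[0,-1.26,1.09,2.18,0.002,-0.009,0.031],[0,-1.2,1.13,2.19,0.0,0.0,0.031],[0,-1.17,1.17,2.19,0.0,0.0,0.031]]
```

View pics/w1.png

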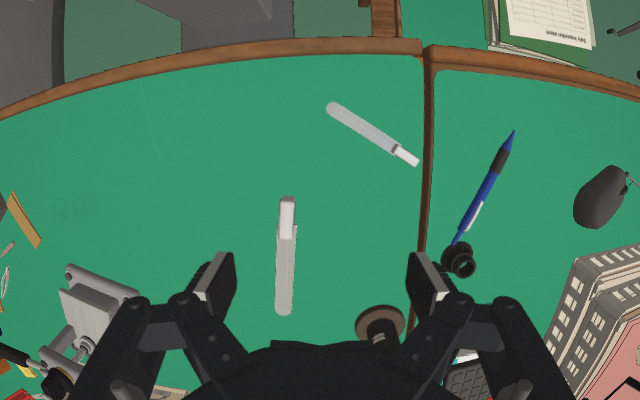

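The wrist view shows the gauge with its grip at (288,198–238), the blade running down to its tip at (283,315), and the look-alike at (372,134).

```bash
python3 - <<'E'
from h import *
im=cv2.imread("pics/w1.png");h=cv2.cvtColor(im,cv2.COLOR_BGR2HSV)
m=((h[...,1]<60)&(h[...,2]>110)).astype(np.uint8)
n,l,st,c=cv2.connectedComponentsWithStats(m)
s=ctrl.read_state()
for i in range(1,n):
    x,y,w,hh,a=st[i]
    if a>150 and 230<c[i][0]<440 and y>90: 
        print(st[i],c[i])
k=l[270,284]
ys,xs=np.nonzero(l==k)
pts=np.array([plane("wrist",x,y,.003,s=s)[:2] for x,y in zip(xs,ys) if y>250]) 
mm=pts.mean(0);u=np.linalg.svd(pts-mm)[2][0];print("blade mean",mm,np.degrees(np.arctan2(u[1],u[0])))
tip=plane("wrist",*[ (xs[ys==ys.max()]).mean(),ys.max()+.5],.003,s=s);print("tip",tip)
top=plane("wrist",xs[ys==ys.min()+1].mean(),ys.min()-.5,.02,s=s);print("rear top",top,np.linalg.norm(tip-top))
g=[xs[ys==y].mean() for y in range(205,232,3)];print([plane("wrist",x,y,.02,s=s).round(4)[:2] for x,y in zip(g,range(205,232,3))][::4])
E
```

```text
[ 326  102   94   65 1385] [370.0866426  132.25559567]
[ 275  196   22  120 2051] [284.95806923 256.63920039]
blade mean [0.54968374 0.20765247] -7.35440085054626
tip [0.59790643 0.20280407 0.003     ]
rear top [0.44456014 0.22135151 0.02      ] 0.15539656790426565
[array([0.4537, 0.2201]), array([0.4656, 0.2183]), array([0.4779, 0.2179])]
```

```bash
python3 - <<'E'
from h import *
rows([(.470,.217,.05,82.8),(.470,.217,.006,82.8)],[3,2],0)
E
```

```text
[[0,-1.14,1.03,3.18,0.002,-0.009,0.031],[0,-1.08,1.07,3.19,0.0,0.0,0.031],[0,-1.04,1.11,3.19,0.0,0.0,0.031],[0,0.0,0.0,2.2,0.0,0.0,0.0],[0,0.0,0.0,2.2,0.0,0.0,0.0]]
```

Call:
{"op": "move_arm", "data": {
  "series": [
    [[0.3,-1.1,1.0,3.2,0.002,-0.009,0.031],[0.4,-1.1,1.1,3.2,0,0,0.031],[0.4,-1.0,1.1,3.2,0,0,0.031],[0.4,0,0,0,0,0,0]]
  ]
}}

```text
time: 2.7
ee_pos: [0.4698, 0.2187, 0.046]
tcp_rot: [-0.0, 0.75, 0.661, -0.001]
contact_force: [-0.4, -0.6, 0.4]
finger_gap: 0.0515
```

```bash
python3 - <<'E'
from h import *
s=ctrl.read_state()
print(s["time"],s["ee_pos"],yaw(s),s["finger_gap"])
rows([(.470,.217,.006,82.8)],[3],0.4)
E
```

```text
2.7 [0.46982829 0.21866493 0.04599308] 82.7893054886705 0.05154449336000858
[[0.4,-0.05,0.02,1.33,-0.002,0.001,-0.0],[0.4,-0.05,0.01,1.33,0.0,0.0,-0.0],[0.4,-0.05,0.01,1.33,0.0,0.0,-0.0]]
```

Call:
{"op": "move_arm", "data": {
  "series": [
    [[0.4,0,0,1.3,-0.002,0.001,0],[0.4,0,0,1.3,0,0,0],[0.4,-0.1,0,1.3,0,0,0],[0.6,0,0,0,0,0,0],[0.85,0,0,0,0,0,0],[1,0,0,0,0,0,0],[1,0,0,0,0,0,0],[1,0,0,0,0,0,0]]
  ]
}}

```text
time: 3.7
ee_pos: [0.4715, 0.2197, 0.0091]
tcp_rot: [0.001, 0.75, 0.662, 0.004]
contact_force: [0.4, 0.1, 0.1]
finger_gap: 0.0118
```

Call:
{"op": "move_arm", "data": {
  "series": [
    [[1,0,0,0,0,0,0],[1,0,0,-1.0,0,0,0],[1,0,0,-3.0,0,0,0],[1,0,0,0,0,0,0]]
  ]
}}

```text
time: 4.2
ee_pos: [0.4713, 0.2196, 0.0508]
tcp_rot: [0.001, 0.75, 0.662, 0.004]
contact_force: [-0.2, -0.1, -1.1]
finger_gap: 0.0121
```

```bash
python3 - <<'E'
from h import *
s=ctrl.read_state();im=cams.capture("wrist")[:,:,::-1];sd=cams.capture("side")[:,:,::-1]
print(s["ee_pos"],yaw(s),s["finger_gap"],R.from_matrix(rot(s["tcp_rot"])@down(82.8).T).as_rotvec(),s["contact_force"],s["torque"])
u,v=map(int,proj("side",s["ee_pos"]))
c=cv2.resize(sd[v-60:v+50,u-90:u+60],None,fx=4,fy=4,interpolation=cv2.INTER_CUBIC)
c=cv2.resize(c,(545,400));w=cv2.resize(im[190:390,200:400],(250,400))
cv2.imwrite("pics/g1.png",np.hstack([c,w]))
E
```

```text
[0.47134101 0.21960801 0.05081351] 82.88374765374458 0.012053240798715963 [ 0.00355002 -0.00723841  0.00144676] [-0.201352   -0.09557275 -1.07037904] [ 0.01721019  0.0040856  -0.01372894]
```

View pics/g1.png

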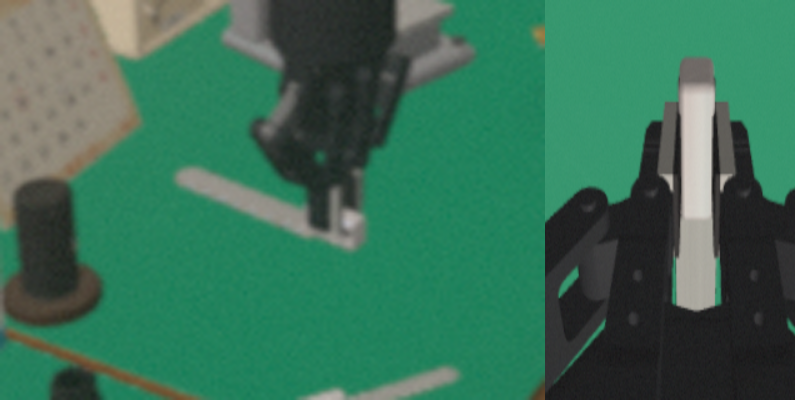

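```bash
cat >> h.py <<'E'
def rowsl(pts,n,grip,s=None):
    """same, but keeps the present tilt (yaw about world z only)"""
    s=s or ctrl.read_state();P=s["ee_pos"];M=rot(s["tcp_rot"]);out=[];y0=yaw(s)
    for (x,y,z,w),k in zip(pts,n):
        Q=np.array([x,y,z]);D=R.from_rotvec([0,0,np.radians(w-y0)/k]).as_matrix();y0=w
        for i in range(k):
            tP=P+(Q-P)/(k-i);tM=D@M
            out.append([grip]+[float(round(v,2)) for v in M.T@(tP-P)*100]+[float(round(v,3)) for v in R.from_matrix(M.T@tM).as_rotvec()])
            P,M=tP,tM
    print(str(out).replace(" ",""))
E
python3 - <<'E'
from h import *
rowsl([(.42,.04,.25,75)],[6],1)
E
```

```text
[[1,-3.05,-0.44,-3.38,-0.0,-0.0,0.023],[1,-3.06,-0.37,-3.38,-0.0,-0.0,0.023],[1,-3.07,-0.3,-3.38,-0.0,-0.0,0.023],[1,-3.08,-0.23,-3.38,-0.0,-0.0,0.023],[1,-3.08,-0.15,-3.38,-0.0,-0.0,0.023],[1,-3.08,-0.08,-3.38,-0.0,-0.0,0.023]]
```

Call:
{"op": "move_arm", "data": {
  "series": [
    [[1,-3.0,-0.4,-3.4,0,0,0.023],[1,-3.1,-0.4,-3.4,0,0,0.023],[1,-3.1,-0.3,-3.4,0,0,0.023],[1,-3.1,-0.2,-3.4,0,0,0.023],[1,-3.1,-0.2,-3.4,0,0,0.023],[1,-3.1,-0.1,-3.4,0,0,0.023],[1,0,0,0,0,0,0],[1,0,0,0,0,0,0]]
  ]
}}

```text
time: 5.3
ee_pos: [0.4137, 0.0341, 0.2445]
tcp_rot: [-0.006, 0.794, 0.607, -0.01]
contact_force: [0.0, 1.0, -1.1]
finger_gap: 0.0121
```

```bash
python3 - <<'E'
from h import *
s=ctrl.read_state();im=cams.capture("wrist")[:,:,::-1];cv2.imwrite("pics/w2.png",im)
print(s["time"],s["ee_pos"],yaw(s),rot(s["tcp_rot"])[:,2],s["contact_force"])
c=cv2.resize(im[150:350,120:380],None,fx=3,fy=3,interpolation=cv2.INTER_CUBIC);cv2.imwrite("pics/w2c.png",c)
np.save("s2.npy",s,allow_pickle=True)
E
```

```text
5.3 [0.41366824 0.03406146 0.24447282] 74.80167450915545 [-0.02239169 -0.00278035 -0.99974541] [ 0.03209348  1.02383742 -1.07287091]
```

View pics/w2c.png

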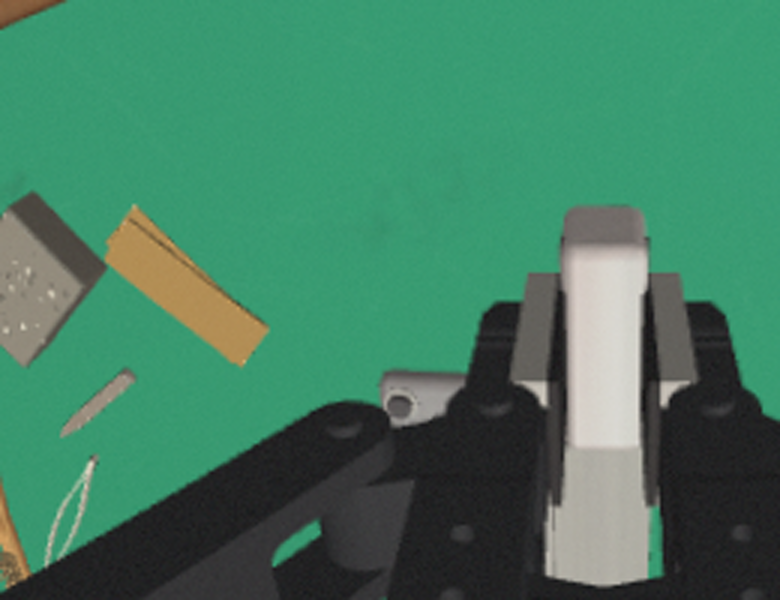

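The gripper hides the shear here; only one base corner with its bolt shows, at (400,405) in the crop. The earlier frame w1 shows the whole shear, so I'll measure from that.

```bash
python3 - <<'E'
import cv2
im=cv2.imread("pics/w1.png")[255:400,0:160]
cv2.imwrite("pics/w1c.png",cv2.resize(im,None,fx=4,fy=4,interpolation=cv2.INTER_CUBIC))
E
```

```text
(no output)
```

View pics/w1c.png

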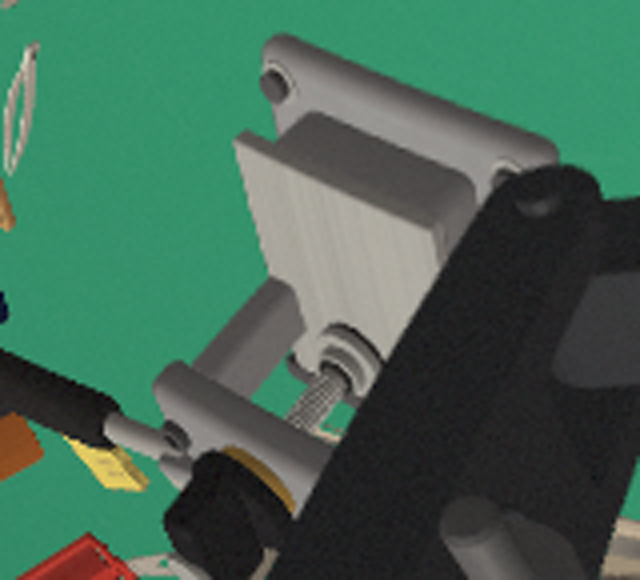

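In the w1 crop the bed's front corners are at (235,135) and (437,237), its right edge runs to (300,330), the foot is around (343,365), and the knob around (215,510).

```bash
python3 - <<'E'
from h import *
s={"ee_pos":np.array([0.43925889,0.24697103,0.14696456]),"tcp_rot":np.array([0,.721,.693,.003])/np.linalg.norm([0,.721,.693,.003])}
W=lambda u,v:((u+.5)/4-.5,(v+.5)/4-.5+255)
T=lambda u,v:((u+.5)/4-.5+200,(v+.5)/4-.5+120)
S=lambda u,v:((u+.5)/4-.5+220,(v+.5)/4-.5+150)
P=lambda u,v,z:plane("wrist",*W(u,v),z,s=s)
r,l,e=P(235,135,.055),P(437,237,.055),P(300,330,.055)
d=l-r;print("bed",r,l,np.linalg.norm(d),np.degrees(np.arctan2(-d[0],d[1])),(r+l)/2)
d=e-r;print("right edge dir",np.degrees(np.arctan2(d[1],d[0])),np.linalg.norm(d))
print("foot",P(345,362,.063))
for n,t,w in(("R corner",(692,265),(235,135)),("L corner",(556,235),(437,237))):
    print(n,tri(ray("top",*T(*t)),ray("wrist",*W(*w),s=s)))
print("Lc side",tri(ray("side",*S(363,262)),ray("wrist",*W(437,237),s=s)),tri(ray("side",*S(446,220)),ray("wrist",*W(235,135),s=s)))
E
```

```text
bed [ 0.54518445 -0.09344163  0.055     ] [ 0.57242719 -0.01205445  0.055     ] 0.08582563574371985 -18.50694044284702 [ 0.55880582 -0.05274804  0.055     ]
right edge dir -12.005923617832693 0.0883042629642819
foot [ 0.63319333 -0.08244931  0.063     ]
R corner (array([ 0.55015992, -0.10090462,  0.04973158]), np.float64(0.0016087399666334064))
L corner (array([ 0.57255931, -0.01280325,  0.05446166]), np.float64(0.0007555123504541835))
Lc side (array([ 0.57613414, -0.01970096,  0.04665526]), np.float64(0.005812210716720002)) (array([ 0.55115468, -0.10309613,  0.04839247]), np.float64(0.0013022842618234936))
```

```bash
cat >> h.py <<'E'
MG=R.from_rotvec([0.00355,-0.00724,0.00145]).as_matrix()@down(82.8)
SY=-15.3;U=np.array([np.cos(np.radians(SY)),np.sin(np.radians(SY))]);C=np.array([.629,-.0735])
def at(d,zb,lat=0):   # TCP for gauge tip d past centre, blade underside zb
    p=C+U*(d-.1275)+np.array([-U[1],U[0]])*lat;return np.array([p[0],p[1],zb+.0091])
def rowsg(pts,n,grip=1,dy=0):
    """gauge held: level as grasped, shear yaw"""
    s=ctrl.read_state();P=s["ee_pos"];M=rot(s["tcp_rot"])
    G=R.from_rotvec([0,0,np.radians(SY+90+dy-82.88)]).as_matrix()@MG;out=[]
    print("t",s["time"],"pos",P.round(4),"tip d",((P[:2]-C)@U+.1275).round(4),"lat",((P[:2]-C)@[-U[1],U[0]]).round(4),"zb",round(P[2]-.0091,4),"tilt err(tool)",R.from_matrix(M.T@G).as_rotvec().round(4),"F",s["contact_force"].round(2),"T",s["torque"].round(3))
    for Q,k in zip(pts,n):
        for i in range(k):
            rv=R.from_matrix(M.T@G).as_rotvec();st=R.from_rotvec(rv/(k-i)).as_matrix();tP=P+(Q-P)/(k-i)
            out.append([grip]+[float(round(v,2)) for v in M.T@(tP-P)*100]+[float(round(v,3)) for v in rv/(k-i)])
            P,M=tP,M@st
    print(str(out).replace(" ",""))
E
python3 - <<'E'
from h import *
rowsg([at(-.107,.09)],[4])
E
```

```text
t 5.35 pos [0.4137 0.0341 0.2446] tip d -0.1085 lat 0.047 zb 0.2355 tilt err(tool) [-0.0275  0.0132  0.002 ] F [ 0.53 -0.27 -0.9 ] T [-0.034  0.088 -0.017]
[[1,-1.14,0.11,3.64,-0.007,0.003,0.001],[1,-1.16,0.09,3.64,-0.007,0.003,0.001],[1,-1.17,0.06,3.64,-0.007,0.003,0.001],[1,-1.18,0.04,3.64,-0.007,0.003,0.001]]
```

Call:
{"op": "move_arm", "data": {
  "series": [
    [[1,-1.1,0.1,3.6,-0.007,0.003,0.001],[1,-1.2,0.1,3.6,-0.007,0.003,0.001],[1,-1.2,0.1,3.6,-0.007,0.003,0],[1,-1.2,0,3.6,-0.007,0.003,0],[1,0,0,0,0,0,0]]
  ]
}}

```text
time: 5.98
ee_pos: [0.3982, -0.0079, 0.088]
tcp_rot: [-0.004, 0.792, 0.61, -0.001]
contact_force: [0.1, 0.3, -1.3]
finger_gap: 0.0123
```

```bash
python3 - <<'E'
from h import *
rowsg([at(-.107,.066),at(-.03,.060)],[2,4])
sd=cams.capture("side")[:,:,::-1];cv2.imwrite("pics/s3.png",cv2.resize(sd[130:280,220:420],None,fx=4,fy=4,interpolation=cv2.INTER_CUBIC))
E
```

```text
t 5.975 pos [ 0.3982 -0.0079  0.088 ] tip d -0.1124 lat 0.0024 zb 0.0789 tilt err(tool) [-0.0142  0.0003  0.0089] F [ 0.08  0.35 -1.29] T [ 0.007  0.042 -0.008]
[[1,-0.13,0.27,0.64,-0.007,0.0,0.004],[1,-0.13,0.27,0.65,-0.007,0.0,0.004],[1,-0.0,1.92,0.16,-0.0,0.0,0.0],[1,-0.0,1.92,0.16,-0.0,0.0,0.0],[1,-0.0,1.92,0.16,-0.0,-0.0,0.0],[1,-0.0,1.92,0.16,-0.0,-0.0,0.0]]
```

View pics/s3.png

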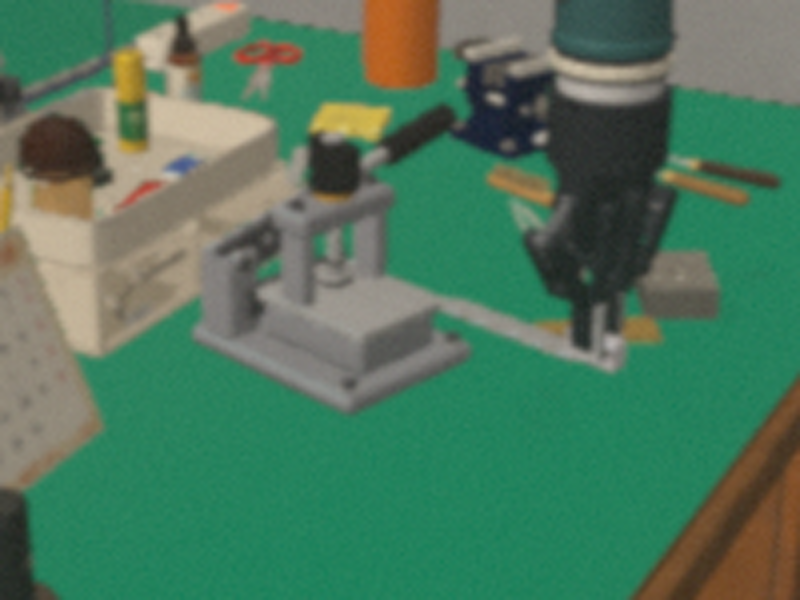

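Side view: the held blade's tip is at crop (437,297), in line with the bed's near right corner. I'll check that against the predicted tip.

```bash
python3 - <<'E'
from h import *
p=C+U*(-.1124)+np.array([-U[1],U[0]])*.0024
for z in(.072,.080,.0884): 
    u,v=proj("side",[*p,z]);print(z,(u-220+.5)*4-.5,(v-130+.5)*4-.5)
# rear underside of grip
for n,q in(("bedL",C-U*.072+np.array([-U[1],U[0]])*.043),("bedR",C-U*.072-np.array([-U[1],U[0]])*.043)):
    u,v=proj("side",[*q,.055]);print(n,(u-220+.5)*4-.5,(v-130+.5)*4-.5)
E
```

```text
0.072 445.69498756794974 310.8068514294479
0.08 445.91305089209027 300.156704072827
0.0884 446.1432671639657 288.91301039333996
bedL 361.72708625175255 333.5998498604215
bedR 446.1994987639091 296.3602103518291
```

Call:
{"op": "move_arm", "data": {
  "series": [
    [[1,-0.1,0.3,0.4,-0.007,0,0.004],[1,-0.1,0.3,0.5,-0.007,0,0.004],[1,0,2.0,0,0,0,0],[1,0,2.0,0.1,0,0,0],[1,0,2.0,0.1,0,0,0],[1,0,1.2,0.1,0,0,0],[1,0,0,0,0,0,0],[1,0,0,0,0,0,0]]
  ]
}}

```text
time: 7.02
ee_pos: [0.484, -0.029, 0.0864]
tcp_rot: [0.009, 0.793, 0.609, 0.011]
contact_force: [0.0, 0.1, -1.2]
finger_gap: 0.0123
```

```bash
python3 - <<'E'
from h import *
rowsg([at(-.035,.058)],[3])
E
```

```text
t 7.025 pos [ 0.484  -0.029   0.0864] tip d -0.0241 lat 0.0046 zb 0.0773 tilt err(tool) [ 0.0205 -0.0029  0.0048] F [ 0.04  0.09 -1.16] T [ 0.022  0.068 -0.019]
[[1,-0.16,-0.38,0.63,0.007,-0.001,0.002],[1,-0.16,-0.38,0.64,0.007,-0.001,0.002],[1,-0.16,-0.37,0.64,0.007,-0.001,0.002]]
```

Call:
{"op": "move_arm", "data": {
  "series": [
    [[1,-0.1,-0.4,0.4,0.007,-0.001,0.002],[1,-0.1,-0.4,0.5,0.007,-0.001,0.002],[1,-0.1,-0.3,0.5,0.006,-0.001,0.001],[1,0,0,0,0,0,0],[1,0,0,0,0,0,0]]
  ]
}}

```text
time: 7.65
ee_pos: [0.4702, -0.0285, 0.0708]
tcp_rot: [0.001, 0.795, 0.607, 0.003]
contact_force: [0.3, 0.6, -1.1]
finger_gap: 0.0119
```

```bash
python3 - <<'E'
from h import *
rowsg([at(-.035,.057)],[3])
E
```

```text
t 7.65 pos [ 0.4702 -0.0285  0.0708] tip d -0.0375 lat 0.0015 zb 0.0617 tilt err(tool) [-0.0023  0.0004 -0.0003] F [ 0.3   0.64 -1.12] T [0.022 0.066 0.022]
[[1,-0.05,0.08,0.16,-0.001,0.0,-0.0],[1,-0.05,0.08,0.16,-0.001,0.0,-0.0],[1,-0.05,0.08,0.16,-0.001,0.0,-0.0]]
```

Level now and 6 mm above the bed by dead reckoning. Next I lower gently to feel for the bed.

Call:
{"op": "move_arm", "data": {
  "series": [
    [[1,0,0.1,0.2,-0.001,0,0],[1,0,0,0.2,0,0,0],[1,0,0,0,0,0,0]]
  ]
}}

```text
time: 8.02
ee_pos: [0.4716, -0.0289, 0.0668]
tcp_rot: [0.001, 0.795, 0.607, 0.004]
contact_force: [1.0, -0.4, -1.1]
finger_gap: 0.0124
```

Call:
{"op": "move_arm", "data": {
  "series": [
    [[1,0,0,0.1,0,0,0],[1,0,0,0,0,0,0]]
  ]
}}

```text
time: 8.28
ee_pos: [0.4718, -0.0289, 0.0658]
tcp_rot: [0.001, 0.795, 0.607, 0.004]
contact_force: [0.8, -0.5, 0.2]
finger_gap: 0.0119
```

Call:
{"op": "move_arm", "data": {
  "series": [
    [[1,0,0,0.1,0,0,0],[1,0,0,0,0,0,0]]
  ]
}}

```text
time: 8.52
ee_pos: [0.4718, -0.0289, 0.0648]
tcp_rot: [0.001, 0.795, 0.607, 0.004]
contact_force: [-0.0, -0.1, -0.5]
finger_gap: 0.0119
```

```bash
python3 - <<'E'
from h import *
rowsg([at(-.035,.057)],[3])
E
```

```text
t 8.525 pos [ 0.4718 -0.0289  0.0648] tip d -0.0359 lat 0.0016 zb 0.0557 tilt err(tool) [-0.0003  0.0003 -0.0004] F [-0.01 -0.05 -0.54] T [-0.028  0.019 -0.021]
[[1,-0.05,0.03,-0.04,-0.0,0.0,-0.0],[1,-0.05,0.03,-0.04,-0.0,0.0,-0.0],[1,-0.05,0.03,-0.04,-0.0,0.0,-0.0]]
```

Call:
{"op": "move_arm", "data": {
  "series": [
    [[1,0,0,0.06,0,0,0],[1,0,0,0,0,0,0]]
  ]
}}

```text
time: 8.78
ee_pos: [0.4718, -0.0289, 0.0642]
tcp_rot: [0.001, 0.795, 0.607, 0.004]
contact_force: [0.6, 0.1, -0.5]
finger_gap: 0.0123
```

Call:
{"op": "move_arm", "data": {
  "series": [
    [[1,0,0,0.06,0,0,0],[1,0,0,0,0,0,0]]
  ]
}}

```text
time: 9.02
ee_pos: [0.4718, -0.0289, 0.0636]
tcp_rot: [0.001, 0.795, 0.607, 0.004]
contact_force: [0.5, 0.5, -1.5]
finger_gap: 0.0123
```

```bash
python3 - <<'E'
from h import *
rowsg([at(-.035,.057)],[3])
E
```

```text
t 9.025 pos [ 0.4718 -0.0289  0.0636] tip d -0.0359 lat 0.0016 zb 0.0545 tilt err(tool) [-0.0002  0.0003 -0.0003] F [ 0.49  0.46 -1.54] T [0.027 0.002 0.046]
[[1,-0.05,0.03,-0.08,-0.0,0.0,-0.0],[1,-0.05,0.03,-0.08,-0.0,0.0,-0.0],[1,-0.05,0.03,-0.08,-0.0,0.0,-0.0]]
```

Call:
{"op": "move_arm", "data": {
  "series": [
    [[1,0,0,0.05,0,0,0],[1,0,0,0,0,0,0]]
  ]
}}

```text
time: 9.28
ee_pos: [0.472, -0.0289, 0.0633]
tcp_rot: [0.002, 0.795, 0.607, 0.004]
contact_force: [-0.6, -0.1, -0.0]
finger_gap: 0.0122
```

Call:
{"op": "move_arm", "data": {
  "series": [
    [[1,0,0,0.05,0,0,0],[1,0,0,0,0,0,0]]
  ]
}}

```text
time: 9.52
ee_pos: [0.4722, -0.0289, 0.063]
tcp_rot: [0.002, 0.795, 0.607, 0.004]
contact_force: [0.3, 0.4, 0.1]
finger_gap: 0.0124
```

Call:
{"op": "move_arm", "data": {
  "series": [
    [[1,0,0,0.05,0,0,0],[1,0,0,0,0,0,0]]
  ]
}}

```text
time: 9.78
ee_pos: [0.4725, -0.0289, 0.0628]
tcp_rot: [0.002, 0.795, 0.607, 0.004]
contact_force: [0.0, -0.3, -0.8]
finger_gap: 0.0122
```

```bash
cat >> h.py <<'E'
def favg(n=8):
    F=[];T=[]
    for i in range(n):
        cams.capture("wrist");s=ctrl.read_state();F.append(s["contact_force"]);T.append(s["torque"])
    F=np.array(F);print("Favg",F.mean(0).round(2),"sem",(F.std(0)/n**.5).round(2),"along U",(F.mean(0)[:2]@U).round(2),"T",np.mean(T,0).round(3))
E
python3 - <<'E'
from h import *
favg(6)
rowsg([at(-.035,.0549),at(-.010,.0549)],[1,4])
E
```

```text
Favg [-0.18  0.11  0.36] sem [0.26 0.08 0.13] along U -0.21 T [-0.01  -0.031  0.003]
t 10.075 pos [ 0.4725 -0.029   0.0627] tip d -0.0352 lat 0.0016 zb 0.0536 tilt err(tool) [ 0.0015  0.0002 -0.0003] F [0.05 0.25 0.74] T [-0.013 -0.061  0.003]
[[1,-0.16,0.02,-0.13,0.002,0.0,-0.0],[1,-0.0,0.62,0.0,0.0,-0.0,0.0],[1,-0.0,0.62,0.0,0.0,-0.0,0.0],[1,-0.0,0.62,0.0,0.0,-0.0,0.0],[1,-0.0,0.62,0.0,0.0,-0.0,0.0]]
```

Call:
{"op": "move_arm", "data": {
  "series": [
    [[1,-0.1,0,-0.13,0.001,0,0],[1,0,0,0,0,0,0],[1,0,0.5,0,0,0,0],[1,0,0.6,0,0,0,0],[1,0,0.4,0,0,0,0],[1,0,0,0,0,0,0]]
  ]
}}

```text
time: 10.82
ee_pos: [0.4873, -0.0343, 0.0634]
tcp_rot: [0.001, 0.795, 0.607, 0.003]
contact_force: [-0.9, 0.4, -0.9]
finger_gap: 0.0122
```

```bash
python3 - <<'E'
from h import *
rowsg([at(.010,.0549)],[4])
E
```

```text
t 10.825 pos [ 0.4873 -0.0343  0.0634] tip d -0.0195 lat 0.0005 zb 0.0543 tilt err(tool) [-0.0011  0.0003 -0.0004] F [-0.94  0.42 -0.91] T [-0.012  0.019 -0.017]
[[1,-0.01,0.74,-0.01,-0.0,0.0,-0.0],[1,-0.01,0.74,-0.01,-0.0,0.0,-0.0],[1,-0.01,0.74,-0.01,-0.0,0.0,-0.0],[1,-0.01,0.74,-0.01,-0.0,0.0,-0.0]]
```

Call:
{"op": "move_arm", "data": {
  "series": [
    [[1,0,0.5,-0.03,-0.001,0,0],[1,0,0.6,0,0,0,0],[1,0,0.6,0,0,0,0],[1,0,0.4,0,0,0,0],[1,0,0,0,0,0,0]]
  ]
}}

```text
time: 11.45
ee_pos: [0.509, -0.0402, 0.0636]
tcp_rot: [0.001, 0.795, 0.607, 0.004]
contact_force: [-0.3, 0.5, -1.1]
finger_gap: 0.0119
```

```bash
python3 - <<'E'
from h import *
rowsg([at(.024,.0547)],[4])
E
```

```text
t 11.45 pos [ 0.509  -0.0402  0.0636] tip d 0.003 lat 0.0004 zb 0.0545 tilt err(tool) [-0.0005  0.0003 -0.0005] F [-0.29  0.55 -1.13] T [0.037 0.049 0.052]
[[1,-0.01,0.52,-0.0,-0.0,0.0,-0.0],[1,-0.01,0.52,-0.0,-0.0,0.0,-0.0],[1,-0.01,0.52,-0.0,-0.0,0.0,-0.0],[1,-0.01,0.52,-0.0,-0.0,0.0,-0.0]]
```

Smooth, with no contact force. On to the full depth.

Call:
{"op": "move_arm", "data": {
  "series": [
    [[1,0,0.6,0,0,0,0],[1,0,0.6,0,0,0,0],[1,0,0.6,0,0,0,0],[1,0,0.5,0,0,0,0],[1,0,0,0,0,0,0]]
  ]
}}

```text
time: 12.08
ee_pos: [0.5328, -0.0468, 0.0637]
tcp_rot: [0.001, 0.795, 0.607, 0.004]
contact_force: [-0.6, -1.0, -0.9]
finger_gap: 0.0124
```

```bash
python3 - <<'E'
from h import *
favg(4)
rowsg([at(.024,.0547)],[1])
im=cams.capture("top")[:,:,::-1];sd=cams.capture("side")[:,:,::-1]
a=cv2.resize(im[130:230,320:420],(500,500),interpolation=cv2.INTER_CUBIC)
cv2.imwrite("pics/ins.png",sd[150:270,220:380].repeat(1,0));b=cv2.resize(sd[170:250,250:370],(750,500),interpolation=cv2.INTER_CUBIC)
cv2.imwrite("pics/ins.png",b)
E
```

```text
Favg [ 0.08  0.27 -0.74] sem [0.09 0.16 0.32] along U 0.0 T [ 0.005  0.031 -0.011]
t 12.275 pos [ 0.5323 -0.0465  0.0637] tip d 0.0271 lat 0.0005 zb 0.0546 tilt err(tool) [-0.0008  0.0003 -0.0003] F [-0.24  0.67 -0.52] T [0.004 0.041 0.   ]
[[1,-0.05,-0.31,-0.01,-0.001,0.0,-0.0]]
```

View pics/ins.png

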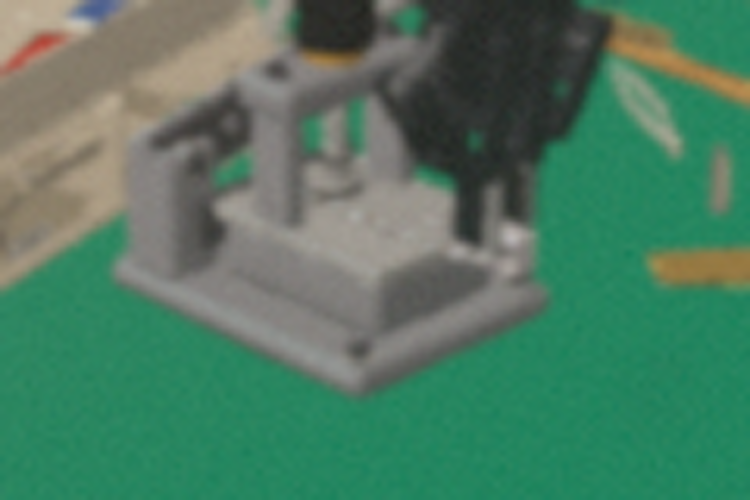

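The blade is in under the foot, with the grip just in front of the bed at (515,245). Now I lift it in small steps to feel the sole and learn the gap.

Call:
{"op": "move_arm", "data": {
  "series": [
    [[1,0,0,-0.06,0,0,0],[1,0,0,0,0,0,0]]
  ]
}}

```text
time: 12.62
ee_pos: [0.5321, -0.0465, 0.0645]
tcp_rot: [0.001, 0.795, 0.607, 0.003]
contact_force: [0.5, -0.7, -1.2]
finger_gap: 0.0116
```

Call:
{"op": "move_arm", "data": {
  "series": [
    [[1,0,0,-0.06,0,0,0],[1,0,0,0,0,0,0]]
  ]
}}

```text
time: 12.88
ee_pos: [0.5321, -0.0465, 0.0652]
tcp_rot: [0.001, 0.795, 0.607, 0.004]
contact_force: [-0.5, 0.5, -0.6]
finger_gap: 0.0126
```

```bash
python3 - <<'E'
from h import *
favg(4)
rowsg([at(.024,.0547)],[1])
E
```

```text
Favg [-0.5   0.08 -0.54] sem [0.22 0.11 0.19] along U -0.5 T [-0.004  0.086  0.008]
t 13.075 pos [ 0.532  -0.0465  0.065 ] tip d 0.0268 lat 0.0005 zb 0.0559 tilt err(tool) [-0.0007  0.0003 -0.0003] F [-0.21  0.4  -1.14] T [0.065 0.079 0.019]
[[1,-0.05,-0.28,0.12,-0.001,0.0,-0.0]]
```

Call:
{"op": "move_arm", "data": {
  "series": [
    [[1,0,0,-0.05,0,0,0],[1,0,0,0,0,0,0]]
  ]
}}

```text
time: 13.32
ee_pos: [0.532, -0.0464, 0.0656]
tcp_rot: [0.001, 0.795, 0.607, 0.003]
contact_force: [-0.2, -0.1, -0.3]
finger_gap: 0.0122
```

```bash
python3 - <<'E'
from h import *
favg(4)
rowsg([at(.024,.0547)],[1])
E
```

```text
Favg [ 0.35  0.66 -1.05] sem [0.09 0.2  0.33] along U 0.16 T [0.03  0.044 0.009]
t 13.525 pos [ 0.5319 -0.0464  0.0655] tip d 0.0267 lat 0.0005 zb 0.0564 tilt err(tool) [-0.0009  0.0004 -0.0002] F [ 0.41  0.01 -0.24] T [0.052 0.026 0.089]
[[1,-0.05,-0.28,0.17,-0.001,0.0,-0.0]]
```

Call:
{"op": "move_arm", "data": {
  "series": [
    [[1,0,0,-0.05,0,0,0],[1,0,0,0,0,0,0]]
  ]
}}

```text
time: 13.78
ee_pos: [0.5318, -0.0464, 0.0659]
tcp_rot: [0.001, 0.795, 0.607, 0.003]
contact_force: [0.9, -0.8, -1.3]
finger_gap: 0.0119
```

```bash
python3 - <<'E'
from h import *
favg(4)
rowsg([at(.024,.0547)],[1])
E
```

```text
Favg [-0.12 -0.18 -1.12] sem [0.27 0.2  0.16] along U -0.06 T [0.023 0.094 0.004]
t 13.975 pos [ 0.5318 -0.0464  0.0658] tip d 0.0266 lat 0.0005 zb 0.0567 tilt err(tool) [-0.0013  0.0004 -0.0003] F [-0.87 -0.02 -1.51] T [ 0.011  0.085 -0.001]
[[1,-0.05,-0.26,0.2,-0.001,0.0,-0.0]]
```

Call:
{"op": "move_arm", "data": {
  "series": [
    [[1,0,0,-0.05,0,0,0],[1,0,0,0,0,0,0]]
  ]
}}

```text
time: 14.22
ee_pos: [0.5317, -0.0464, 0.0662]
tcp_rot: [0.001, 0.795, 0.607, 0.003]
contact_force: [0.2, -0.7, -1.2]
finger_gap: 0.0123
```

```bash
python3 - <<'E'
from h import *
favg(4)
rowsg([at(.024,.0547)],[1])
E
```

```text
Favg [ 0.06 -0.18 -1.85] sem [0.21 0.24 0.11] along U 0.11 T [ 0.013  0.093 -0.004]
t 14.425 pos [ 0.5316 -0.0464  0.0662] tip d 0.0264 lat 0.0005 zb 0.0571 tilt err(tool) [-0.0017  0.0004 -0.0002] F [ 0.62  0.18 -1.48] T [ 0.067  0.096 -0.008]
[[1,-0.05,-0.25,0.24,-0.002,0.0,-0.0]]
```

Contact begins at TCP z≈0.0656 (travel falls short, tilt grows, Fz drops), against about 0.0634 at the bed, so the gap is roughly 2.2 mm. I'll lay the gauge down and release it.

Call:
{"op": "move_arm", "data": {
  "series": [
    [[1,0,0,0.12,-0.001,0,0],[1,0,0,0.12,-0.001,0,0],[1,0,0,0,0,0,0],[1,0,0,0.03,0,0,0]]
  ]
}}

```text
time: 14.92
ee_pos: [0.5321, -0.0465, 0.0638]
tcp_rot: [0.002, 0.795, 0.607, 0.004]
contact_force: [0.2, -0.2, -0.5]
finger_gap: 0.0122
```

```bash
python3 - <<'E'
from h import *
favg(3)
rowsg([at(.024,.0545)],[1])
E
```

```text
Favg [-0.1  -0.11 -1.  ] sem [0.18 0.1  0.13] along U -0.06 T [ 0.011  0.024 -0.027]
t 15.075 pos [ 0.532  -0.0465  0.0637] tip d 0.0268 lat 0.0005 zb 0.0546 tilt err(tool) [ 0.0013  0.0003 -0.0002] F [-0.53 -0.26 -0.69] T [ 0.002 -0.002 -0.025]
[[1,-0.05,-0.28,0.01,0.001,0.0,-0.0]]
```

Call:
{"op": "move_arm", "data": {
  "series": [
    [[1,0,0,0.03,0,0,0],[0.5,0,0,0,0,0,0],[0.5,0,0,0,0,0,0],[0.5,0,0,0,0,0,0],[0.5,0,0,-2,0,0,0],[0.5,0,0,-5,0,0,0],[0.5,0,0,-5,0,0,0],[0.5,0,0,-5,0,0,0],[0.5,0,3,-1.5,0,0,0],[0.5,0,4,0,0,0,0],[0.5,0,3,0,0,0,0],[0.5,0,0,0,0,0,0]]
  ]
}}

```text
time: 16.58
ee_pos: [0.6294, -0.0738, 0.2571]
tcp_rot: [0.004, 0.795, 0.607, 0.005]
contact_force: [-0.7, 0.3, -0.1]
finger_gap: 0.0422
```

```bash
python3 - <<'E'
from h import *
s=ctrl.read_state();im=cams.capture("wrist")[:,:,::-1];cv2.imwrite("pics/w4.png",im)
np.savez("s4.npz",p=s["ee_pos"],q=s["tcp_rot"])
print(s["time"],s["ee_pos"],yaw(s),s["finger_gap"],C)
cv2.imwrite("pics/w4c.png",cv2.resize(im[60:330,170:470],(800,720))[:600] if 0 else cv2.resize(im[100:340,170:470],(750,600),interpolation=cv2.INTER_CUBIC))
E
```

```text
16.575 [ 0.6293646  -0.07380633  0.25711966] 74.70662637194093 0.04220374159037977 [ 0.629  -0.0735]
```

View pics/w4c.png

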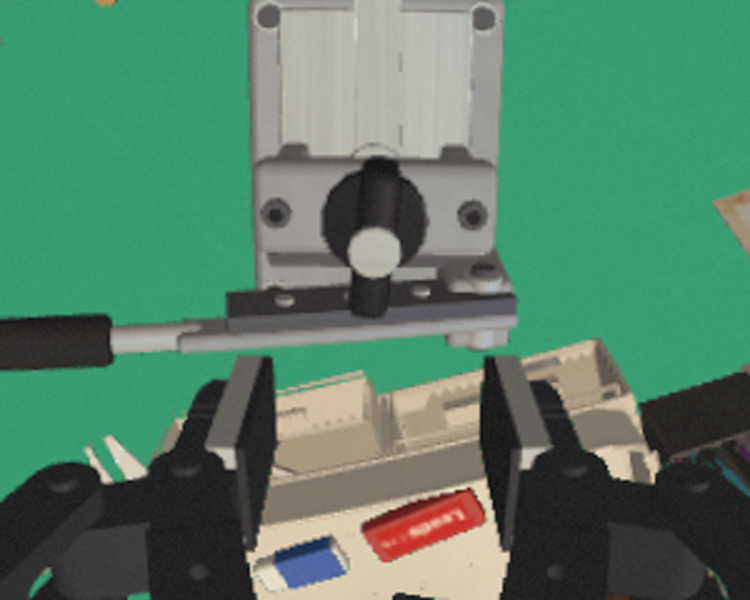

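Wrist view: the bar runs from crop (380,165) to (370,305), nearly along the feed axis. The blade is centred under the foot at (376,150).

```bash
python3 - <<'E'
from h import *
z=np.load("s4.npz");s={"ee_pos":z["p"],"tcp_rot":z["q"]}
W=lambda u,v:((u+.5)/2.5-.5+170,(v+.5)/2.5-.5+100)
a=plane("wrist",*W(380,165),.165,s=s);b=plane("wrist",*W(370,308),.165,s=s);d=b-a
print(a,b,np.linalg.norm(d),np.degrees(np.arctan2(d[1],d[0])),(a+b)/2)
c=plane("wrist",*W(375,252),.169,s=s);print("cap",c)
l,r=plane("wrist",*W(282,150),.055,s=s),plane("wrist",*W(472,152),.055,s=s);print("bed mid at bridge",(l+r)/2,np.linalg.norm(l-r))
E
```

```text
[ 0.60217667 -0.06621956  0.165     ] [ 0.64766516 -0.08198378  0.165     ] 0.04814263149334086 -19.113963367724445 [ 0.62492091 -0.07410167  0.165     ]
cap [ 0.62792008 -0.07487449  0.169     ]
bed mid at bridge [ 0.61971107 -0.07152649  0.055     ] 0.08647579629547317
```

```bash
python3 - <<'E'
from h import *
rows([(.6262,-.0745,.142,71)],[5],0.5)
E
```

```text
[[0.5,-0.04,-0.07,2.31,0.012,-0.004,0.013],[0.5,-0.03,-0.04,2.31,0.0,0.0,0.013],[0.5,-0.03,-0.04,2.31,0.0,0.0,0.013],[0.5,-0.03,-0.04,2.31,0.0,0.0,0.013],[0.5,-0.03,-0.04,2.31,0.0,0.0,0.013]]
```

Call:
{"op": "move_arm", "data": {
  "series": [
    [[0.5,0,-0.1,2.3,0.012,-0.004,0.013],[0.5,0,0,2.3,0,0,0.013],[0.5,0,0,2.3,0,0,0.013],[0.5,0,-0.1,2.3,0,0,0.013],[0.5,0,0,0,0,0,0]]
  ]
}}

```text
time: 17.25
ee_pos: [0.62, -0.0705, 0.1566]
tcp_rot: [-0.004, 0.811, 0.585, -0.003]
contact_force: [1.1, -0.5, -0.6]
finger_gap: 0.0429
```

```bash
python3 - <<'E'
from h import *
s=ctrl.read_state();print(s["ee_pos"],yaw(s),s["contact_force"])
rows([(.6262,-.0745,.142,71)],[2],0.5)
E
```

```text
[ 0.61997412 -0.07046186  0.15659531] 71.60500809857422 [ 1.10096952 -0.47734463 -0.63821161]
[[0.5,-0.09,0.37,0.73,-0.01,0.001,0.005],[0.5,-0.09,0.36,0.73,0.0,0.0,0.005]]
```

Call:
{"op": "move_arm", "data": {
  "series": [
    [[0.5,-0.1,0.4,0.7,-0.01,0.001,0.005],[0.5,-0.1,0.4,0.7,0,0,0.005],[0.7,0,0,0,0,0,0],[1,0,0,0,0,0,0],[1,0,0,0,0,0,0],[1,0,0,0,0,0,0],[1,0,0,0,0,0,0]]
  ]
}}

```text
time: 18.12
ee_pos: [0.6279, -0.0742, 0.1441]
tcp_rot: [0.001, 0.814, 0.581, 0.002]
contact_force: [0.4, 0.1, -1.2]
finger_gap: 0.0119
```

```bash
python3 - <<'E'
from h import *
s=ctrl.read_state();print(s["ee_pos"],yaw(s),s["contact_force"],s["torque"],s["finger_gap"],s["joints"])
E
```

```text
[ 0.62791399 -0.07421951  0.14414444] 71.05326552639741 [ 0.3594328   0.08743939 -1.18955173] [ 0.00871557 -0.01475329  0.04725991] 0.011926612471908186 [-2.07958929e-01  2.96736673e-01  1.29880393e+00  1.29594538e-03
  1.54215673e+00 -1.44810368e+00]
```

Call:
{"op": "move_arm", "data": {
  "series": [
    [[1,0,0,0,0,0,0.16],[1,0,0,0,0,0,0.16],[1,0,0,0,0,0,0.16],[1,0,0,0,0,0,0.16],[1,0,0,0,0,0,0.16]]
  ]
}}

```text
time: 18.75
ee_pos: [0.6283, -0.0737, 0.1441]
tcp_rot: [0.0, 0.978, 0.206, 0.002]
contact_force: [1.0, 1.0, -1.9]
finger_gap: 0.0117
```

```bash
python3 - <<'E'
from h import *
s=ctrl.read_state();print(s["time"],s["ee_pos"],yaw(s),s["contact_force"],s["torque"],s["finger_gap"],s["joints"])
rows([(.6275,-.0742,.144,yaw(s)-40)],[5],1)
E
```

```text
18.75 [ 0.62828136 -0.0736585   0.14412763] 23.817575075343463 [ 0.97333774  1.02056565 -1.88685787] [-0.03996359  0.01347426  0.11050328] 0.011700504084892214 [-0.20726723  0.29690418  1.29862838  0.00187819  1.54151665 -0.62301036]
[[1,-0.02,0.0,0.0,0.001,-0.005,0.14],[1,-0.02,0.01,0.0,0.0,0.0,0.14],[1,-0.02,0.01,0.0,0.0,0.0,0.14],[1,-0.02,0.01,0.0,0.0,0.0,0.14],[1,-0.01,0.01,0.0,0.0,0.0,0.14]]
```

Call:
{"op": "move_arm", "data": {
  "series": [
    [[1,0,0,0,0.001,-0.005,0.16],[1,0,0,0,0,0,0.16],[1,0,0,0,0,0,0.16],[1,0,0,0,0,0,0.16],[1,0,0,0,0,0,0.16],[1,0,0,0,0,0,0.12],[1,0,0,0,0,0,0],[1,0,0,0,0,0,0]]
  ]
}}

```text
time: 19.75
ee_pos: [0.629, -0.0736, 0.1441]
tcp_rot: [-0.0, 0.965, -0.263, 0.001]
contact_force: [1.0, 0.7, -0.7]
finger_gap: 0.0116
```

```bash
python3 - <<'E'
from h import *
s=ctrl.read_state();print(s["time"],s["ee_pos"],yaw(s),s["contact_force"],s["torque"],s["finger_gap"])
y=yaw(s);print("turned deg",71.05-y,"mm",np.radians(71.05-y)*1.2732)
p=s["ee_pos"]
rows([(p[0],p[1],.20,y),(.5323,-.0463,.16,y+52),(.5323,-.0463,.10,74.8)],[2,5,5],.5)
E
```

```text
19.75 [ 0.62901448 -0.07363597  0.14411303] -30.482412021024402 [ 1.00701702  0.71152706 -0.73791388] [ 0.08758086  0.10045547 -0.1248685 ] 0.01158287997933895
turned deg 101.5324120210244 mm 2.256205746457326
[[0.5,0.0,-0.0,-2.79,-0.001,-0.001,0.0],[0.5,0.0,0.0,-2.79,0.0,0.0,0.0],[0.5,-1.94,0.51,0.8,0.0,0.0,-0.182],[0.5,-2.0,0.15,0.8,0.0,0.0,-0.182],[0.5,-2.0,-0.21,0.8,0.0,0.0,-0.182],[0.5,-1.93,-0.57,0.8,0.0,0.0,-0.182],[0.5,-1.79,-0.91,0.8,0.0,0.0,-0.182],[0.5,0.0,0.0,1.2,0.0,0.0,-0.186],[0.5,0.0,0.0,1.2,0.0,0.0,-0.186],[0.5,0.0,0.0,1.2,0.0,0.0,-0.186],[0.5,0.0,0.0,1.2,0.0,0.0,-0.186],[0.5,0.0,0.0,1.2,0.0,0.0,-0.186]]
```

Call:
{"op": "move_arm", "data": {
  "series": [
    [[0.5,0,0,0,0,0,0],[0.5,0,0,0,0,0,0],[0.5,0,0,-2.8,0,0,0],[0.5,0,0,-2.8,0,0,0],[0.5,-1.9,0.5,0.5,0,0,-0.182],[0.5,-2.0,0.2,0.5,0,0,-0.182],[0.5,-2.0,-0.2,0.5,0,0,-0.182],[0.5,-1.9,-0.6,0.5,0,0,-0.182],[0.5,-1.8,-0.9,0.5,0,0,-0.182],[0.5,0,0,1.2,0,0,-0.186],[0.5,0,0,1.2,0,0,-0.186],[0.5,0,0,1.2,0,0,-0.186],[0.5,0,0,1.2,0,0,-0.186],[0.5,0,0,0,0,0,-0.186],[0.5,0,0,0,0,0,0]]
  ]
}}

```text
time: 21.62
ee_pos: [0.5322, -0.0502, 0.1333]
tcp_rot: [0.007, 0.783, 0.623, 0.004]
contact_force: [0.3, -0.5, 0.6]
finger_gap: 0.0426
```

```bash
python3 - <<'E'
from h import *
rowsg([np.array([.5321,-.0465,.0637])],[4],.5)
E
```

```text
t 21.625 pos [ 0.5322 -0.0502  0.1333] tip d 0.028 lat -0.0031 zb 0.1242 tilt err(tool) [0.0089 0.0059 0.0403] F [ 0.33 -0.48  0.61] T [ 0.021 -0.022  0.048]
[[0.5,0.09,-0.05,1.74,0.002,0.001,0.01],[0.5,0.09,-0.05,1.74,0.002,0.001,0.01],[0.5,0.09,-0.05,1.74,0.002,0.001,0.01],[0.5,0.08,-0.04,1.74,0.002,0.001,0.01]]
```

Call:
{"op": "move_arm", "data": {
  "series": [
    [[0.5,0.1,0,1.7,0.002,0.001,0.01],[0.5,0.1,0,1.7,0.002,0.001,0.01],[0.5,0.1,-0.1,1.7,0.002,0.001,0.01],[0.5,0.1,-0.1,1.5,0.002,0.001,0.01],[0.5,0,0,0,0,0,0],[0.5,0,0,0,0,0,0]]
  ]
}}

```text
time: 22.38
ee_pos: [0.5312, -0.0456, 0.0613]
tcp_rot: [0.001, 0.797, 0.603, 0.002]
contact_force: [-0.4, 0.3, 1.4]
finger_gap: 0.043
```

```bash
python3 - <<'E'
from h import *
rowsg([np.array([.5321,-.0465,.0637])],[1],.5)
E
```

```text
t 22.375 pos [ 0.5312 -0.0456  0.0613] tip d 0.0258 lat 0.0011 zb 0.0522 tilt err(tool) [-0.002   0.0019 -0.0081] F [-0.44  0.32  1.43] T [ 0.006 -0.02  -0.005]
[[0.5,-0.06,0.12,-0.24,-0.002,0.002,-0.008]]
```

Call:
{"op": "move_arm", "data": {
  "series": [
    [[0.5,-0.1,0.1,-0.2,-0.002,0.002,-0.008],[0.5,0,0,0,0,0,0],[0.8,0,0,0,0,0,0],[1,0,0,0,0,0,0],[1,0,0,0,0,0,0],[1,0,0,0,0,0,0]]
  ]
}}

```text
time: 23.12
ee_pos: [0.5335, -0.0473, 0.066]
tcp_rot: [0.003, 0.795, 0.607, 0.005]
contact_force: [-0.2, 0.3, -0.5]
finger_gap: 0.0119
```

```bash
python3 - <<'E'
from h import *
favg(5)
rowsg([np.array([.5321,-.0465,.0637])],[1])
E
```

```text
Favg [-0.22 -0.06 -0.47] sem [0.14 0.19 0.24] along U -0.2 T [-0.014 -0.007  0.003]
t 23.375 pos [ 0.5334 -0.0473  0.066 ] tip d 0.0284 lat 0.0001 zb 0.0569 tilt err(tool) [ 0.0047 -0.0006  0.0004] F [ 0.28 -0.83 -0.19] T [-0.003 -0.017  0.022]
[[1,0.04,-0.15,0.22,0.005,-0.001,0.0]]
```

Call:
{"op": "move_arm", "data": {
  "series": [
    [[1,0,-0.15,0,0,0,0],[1,0,-0.15,0,0,0,0]]
  ]
}}

```text
time: 23.62
ee_pos: [0.5307, -0.0466, 0.066]
tcp_rot: [0.003, 0.795, 0.607, 0.006]
contact_force: [0.7, -0.9, -0.3]
finger_gap: 0.0118
```

```bash
python3 - <<'E'
from h import *
favg(5)
rowsg([np.array([.5321,-.0465,.0637])],[1])
E
```

```text
Favg [-0.13 -0.17  0.3 ] sem [0.14 0.09 0.16] along U -0.08 T [-0.035 -0.001 -0.009]
t 23.875 pos [ 0.5306 -0.0465  0.066 ] tip d 0.0254 lat 0.0001 zb 0.0569 tilt err(tool) [ 0.0049 -0.0005  0.0004] F [-0.51 -0.03  0.48] T [-0.013  0.061 -0.007]
[[1,0.04,0.14,0.23,0.005,-0.001,0.0]]
```

```bash
python3 - <<'E'
from h import *
p=ctrl.read_state()["ee_pos"]
rows([(p[0],p[1],.10,74.7),(p[0],p[1],.19,56),(.6288,-.0737,.20,-30.5)],[1,2,9],.5)
E
```

```text
[[0.5,0.02,0.04,-3.4,0.012,-0.005,0.0],[0.5,0.0,0.0,-4.5,0.0,0.0,0.163],[0.5,0.0,0.0,-4.5,0.0,0.0,0.163],[0.5,0.36,1.07,-0.11,0.0,0.0,0.168],[0.5,0.53,1.0,-0.11,0.0,0.0,0.168],[0.5,0.69,0.9,-0.11,0.0,0.0,0.168],[0.5,0.83,0.77,-0.11,0.0,0.0,0.168],[0.5,0.95,0.62,-0.11,0.0,0.0,0.168],[0.5,1.04,0.45,-0.11,0.0,0.0,0.168],[0.5,1.1,0.27,-0.11,0.0,0.0,0.168],[0.5,1.13,0.08,-0.11,0.0,0.0,0.168],[0.5,1.13,-0.11,-0.11,0.0,0.0,0.168]]
```

Call:
{"op": "move_arm", "data": {
  "series": [
    [[0.5,0,0,0,0,0,0],[0.5,0,0,0,0,0,0],[0.5,0,0,-3.4,0.012,-0.005,0],[0.5,0,0,-4.8,0,0,0.163],[0.5,0,0,-4.8,0,0,0.163],[0.5,0.4,1.1,0,0,0,0.168],[0.5,0.5,1.0,0,0,0,0.168],[0.5,0.7,0.9,0,0,0,0.168],[0.5,0.8,0.8,0,0,0,0.168],[0.5,1.0,0.6,0,0,0,0.168],[0.5,1.0,0.5,0,0,0,0.168],[0.5,1.1,0.3,0,0,0,0.168],[0.5,1.1,0.1,0,0,0,0.168],[0.5,1.1,-0.1,0,0,0,0.168],[0.5,0,0,0,0,0,0]]
  ]
}}

```text
time: 25.75
ee_pos: [0.6295, -0.0787, 0.1994]
tcp_rot: [-0.0, 0.956, -0.292, -0.001]
contact_force: [-0.3, 0.3, -0.8]
finger_gap: 0.043
```

```bash
python3 - <<'E'
from h import *
s=ctrl.read_state();print(s["time"],s["ee_pos"],yaw(s))
rows([(.6288,-.0737,.144,-30.5)],[4],.5)
E
```

```text
25.75 [ 0.62949775 -0.07873883  0.19941967] -34.005927539214795
[[0.5,-0.08,-0.1,1.39,0.001,0.003,-0.015],[0.5,-0.08,-0.1,1.39,0.0,0.0,-0.015],[0.5,-0.08,-0.1,1.39,0.0,0.0,-0.015],[0.5,-0.08,-0.1,1.39,0.0,0.0,-0.015]]
```

Call:
{"op": "move_arm", "data": {
  "series": [
    [[0.5,-0.1,-0.1,1.4,0.001,0.003,-0.015],[0.5,-0.1,-0.1,1.4,0,0,-0.015],[0.5,-0.1,-0.1,1.4,0,0,-0.015],[0.5,-0.1,-0.1,1.3,0,0,-0.015],[0.5,0,0,0,0,0,0],[0.8,0,0,0,0,0,0],[1,0,0,0,0,0,0],[1,0,0,0,0,0,0],[1,0,0,0,0,0,0]]
  ]
}}

```text
time: 26.88
ee_pos: [0.6292, -0.0732, 0.1417]
tcp_rot: [-0.0, 0.966, -0.259, 0.003]
contact_force: [1.2, -0.9, 0.9]
finger_gap: 0.012
```

```bash
python3 - <<'E'
from h import *
s=ctrl.read_state();y=yaw(s);print(s["time"],s["ee_pos"],y,s["finger_gap"],"to go rad",np.radians(y+53),s["contact_force"])
E
```

```text
26.875 [ 0.62920093 -0.07318413  0.14171657] -30.001314098267354 0.012004519122662873 to go rad 0.4014027926172357 [ 1.17744395 -0.85231522  0.90099306]
```

Call:
{"op": "move_arm", "data": {
  "series": [
    [[1,0,0,0,0,0,0.14],[1,0,0,0,0,0,0.14],[1,0,0,0,0,0,0.11],[1,0,0,0,0,0,0],[1,0,0,0,0,0,0]]
  ]
}}

```text
time: 27.5
ee_pos: [0.6296, -0.0735, 0.1417]
tcp_rot: [-0.001, 0.895, -0.445, 0.003]
contact_force: [2.4, -0.8, 0.4]
finger_gap: 0.0123
```

```bash
python3 - <<'E'
from h import *
s=ctrl.read_state();print(s["time"],s["ee_pos"],yaw(s),s["contact_force"],s["torque"],s["finger_gap"])
y=yaw(s);print("turned deg",71.05-y,"mm",np.radians(71.05-y)*1.2732)
p=s["ee_pos"]
rows([(p[0],p[1],.195,y),(.5307,-.0465,.19,y+92),(.5307,-.0465,.10,74.7)],[2,9,4],.5)
E
```

```text
27.5 [ 0.62962016 -0.07348182  0.14173691] -52.89812959824704 [ 2.38591169 -0.75092346  0.37027998] [ 0.05807496 -0.11719951 -0.08381078] 0.012260211691612483
turned deg 123.94812959824704 mm 2.75431733271829
[[0.5,0.01,-0.01,-2.66,-0.004,-0.005,0.0],[0.5,0.0,0.0,-2.66,0.0,0.0,0.0],[0.5,-0.9,0.7,0.06,0.0,0.0,-0.178],[0.5,-1.01,0.52,0.06,0.0,0.0,-0.178],[0.5,-1.09,0.34,0.06,0.0,0.0,-0.178],[0.5,-1.13,0.14,0.06,0.0,0.0,-0.178],[0.5,-1.14,-0.06,0.06,0.0,0.0,-0.178],[0.5,-1.11,-0.27,0.06,0.0,0.0,-0.178],[0.5,-1.04,-0.46,0.06,0.0,0.0,-0.178],[0.5,-0.95,-0.64,0.06,0.0,0.0,-0.178],[0.5,-0.82,-0.79,0.06,0.0,0.0,-0.178],[0.5,0.0,0.0,2.25,0.0,0.0,-0.155],[0.5,0.0,0.0,2.25,0.0,0.0,-0.155],[0.5,0.0,0.0,2.25,0.0,0.0,-0.155],[0.5,0.0,0.0,2.25,0.0,0.0,-0.155]]
```

Call:
{"op": "move_arm", "data": {
  "series": [
    [[0.5,0,0,0,0,0,0],[0.5,0,0,0,0,0,0],[0.5,0,0,-2.7,-0.004,-0.005,0],[0.5,0,0,-2.7,0,0,0],[0.5,-0.9,0.7,0,0,0,-0.178],[0.5,-1.0,0.5,0,0,0,-0.178],[0.5,-1.1,0.3,0,0,0,-0.178],[0.5,-1.1,0.1,0,0,0,-0.178],[0.5,-1.1,-0.1,0,0,0,-0.178],[0.5,-1.1,-0.3,0,0,0,-0.178],[0.5,-1.0,-0.5,0,0,0,-0.178],[0.5,-0.9,-0.6,0,0,0,-0.178],[0.5,-0.8,-0.8,0,0,0,-0.178],[0.5,0,0,2.2,0,0,-0.155],[0.5,0,0,2.2,0,0,-0.155],[0.5,0,0,2.2,0,0,-0.155],[0.5,0,0,2.2,0,0,-0.155],[0.5,0,0,0,0,0,0]]
  ]
}}

```text
time: 29.75
ee_pos: [0.5245, -0.0442, 0.1099]
tcp_rot: [-0.002, 0.77, 0.638, -0.001]
contact_force: [-0.2, 1.1, 0.2]
finger_gap: 0.0424
```

```bash
python3 - <<'E'
from h import *
rowsg([np.array([.5306,-.0465,.068]),np.array([.5306,-.0465,.066])],[2,1],.5)
E
```

```text
t 29.75 pos [ 0.5245 -0.0442  0.1099] tip d 0.019 lat 0.0007 zb 0.1008 tilt err(tool) [-0.0114  0.004   0.0791] F [-0.23  1.15  0.19] T [0.017 0.014 0.005]
[[0.5,-0.06,0.33,2.09,-0.006,0.002,0.04],[0.5,-0.05,0.32,2.09,-0.006,0.002,0.04],[0.5,-0.0,-0.0,0.2,-0.0,0.0,0.0]]
```

Call:
{"op": "move_arm", "data": {
  "series": [
    [[0.5,-0.1,0.3,2.1,-0.006,0.002,0.04],[0.5,0,0.3,2.0,-0.006,0.002,0.04],[0.5,0,0,0,0,0,0],[0.5,0,0,0,0,0,0]]
  ]
}}

```text
time: 30.25
ee_pos: [0.5334, -0.0468, 0.074]
tcp_rot: [0.005, 0.798, 0.603, 0.007]
contact_force: [0.7, 0.5, 0.1]
finger_gap: 0.0429
```

```bash
python3 - <<'E'
from h import *
rowsg([np.array([.5306,-.0465,.066])],[1],.5)
E
```

```text
t 30.25 pos [ 0.5334 -0.0468  0.074 ] tip d 0.0282 lat 0.0005 zb 0.0649 tilt err(tool) [ 0.0092 -0.0008 -0.0103] F [0.73 0.49 0.06] T [-0.012 -0.022  0.036]
[[0.5,-0.05,-0.29,0.79,0.009,-0.001,-0.01]]
```

Call:
{"op": "move_arm", "data": {
  "series": [
    [[0.5,-0.1,-0.3,0.8,0.009,-0.001,-0.01],[0.5,0,0,0,0,0,0],[0.5,0,0,0,0,0,0]]
  ]
}}

```text
time: 30.62
ee_pos: [0.5315, -0.0471, 0.0681]
tcp_rot: [0.003, 0.795, 0.607, 0.005]
contact_force: [-0.0, -0.3, 1.2]
finger_gap: 0.0429
```

```bash
python3 - <<'E'
from h import *
favg(3)
rowsg([np.array([.5306,-.0465,.066])],[1],.5)
E
```

```text
Favg [-0.33  0.27  0.18] sem [0.31 0.1  0.39] along U -0.39 T [ 0.007  0.018 -0.003]
t 30.775 pos [ 0.5313 -0.047   0.0678] tip d 0.0262 lat -0.0003 zb 0.0587 tilt err(tool) [0.0031 0.     0.0002] F [-0.33  0.29 -0.73] T [0.002 0.035 0.002]
[[0.5,0.03,-0.08,0.17,0.003,0.0,0.0]]
```

Call:
{"op": "move_arm", "data": {
  "series": [
    [[0.8,0,0,0,0,0,0],[1,0,0,0,0,0,0],[1,0,0,0,0,0,0],[1,0,0,0,0,0,0]]
  ]
}}

```text
time: 31.28
ee_pos: [0.5313, -0.047, 0.0681]
tcp_rot: [0.003, 0.795, 0.607, 0.005]
contact_force: [0.8, 0.2, 0.4]
finger_gap: 0.0114
```

```bash
python3 - <<'E'
from h import *
favg(5)
rowsg([np.array([.5306,-.0465,.066])],[1],.5)
E
```

```text
Favg [-0.12 -0.03  0.42] sem [0.12 0.09 0.1 ] along U -0.1 T [0.016 0.014 0.061]
t 31.525 pos [ 0.5313 -0.047   0.0681] tip d 0.0263 lat -0.0002 zb 0.059 tilt err(tool) [ 0.0032 -0.0001  0.0004] F [ 0.15 -0.27  0.42] T [ 0.062 -0.015  0.042]
[[0.5,0.03,-0.08,0.21,0.003,-0.0,0.0]]
```

Call:
{"op": "move_arm", "data": {
  "series": [
    [[1,0,-0.15,0,0,0,0],[1,0,-0.15,0,0,0,0]]
  ]
}}

```text
time: 31.78
ee_pos: [0.53, -0.0466, 0.0682]
tcp_rot: [0.004, 0.795, 0.607, 0.006]
contact_force: [2.8, -0.8, -1.5]
finger_gap: 0.0118
```

```bash
python3 - <<'E'
from h import *
favg(6)
rowsg([np.array([.5306,-.0465,.066])],[1],.5)
E
```

```text
Favg [ 3.61 -0.65 -2.25] sem [0.22 0.15 0.18] along U 3.66 T [-0.156 -0.537  0.001]
t 32.075 pos [ 0.5296 -0.0465  0.0681] tip d 0.0245 lat -0.0002 zb 0.059 tilt err(tool) [ 0.0062 -0.0002  0.0002] F [ 3.55 -0.5  -1.88] T [-0.138 -0.497  0.015]
[[0.5,0.03,0.1,0.22,0.006,-0.0,0.0]]
```

Call:
{"op": "move_arm", "data": {
  "series": [
    [[1,0,-0.15,0,0,0,0],[1,0,-0.1,0,0,0,0]]
  ]
}}

```text
time: 32.33
ee_pos: [0.5272, -0.0459, 0.0682]
tcp_rot: [0.004, 0.795, 0.607, 0.006]
contact_force: [3.5, -0.8, -1.7]
finger_gap: 0.0116
```

```bash
python3 - <<'E'
from h import *
favg(4)
rowsg([np.array([.5306,-.0465,.066])],[1],.5)
E
```

```text
Favg [ 2.99 -0.61 -1.7 ] sem [0.21 0.07 0.23] along U 3.05 T [-0.114 -0.444  0.005]
t 32.525 pos [ 0.5271 -0.0459  0.0682] tip d 0.0219 lat -0.0002 zb 0.0591 tilt err(tool) [ 0.0062 -0.0002  0.0002] F [ 3.31 -0.84 -2.48] T [-0.091 -0.416 -0.03 ]
[[0.5,0.03,0.35,0.22,0.006,-0.0,0.0]]
```

The pull plateaus at 3.0–3.7 N while the gauge really slides (2.6 mm of travel), so the drag is mid-window. Now I release it and back off.

Call:
{"op": "move_arm", "data": {
  "series": [
    [[0.5,0,0,0,0,0,0],[0.5,0,0,0,0,0,0],[0.5,0,0,0,0,0,0],[0.5,0,0,-2,0,0,0],[0.5,0,0,-4,0,0,0],[0.5,0,0,-5,0,0,0],[0.5,0,-0.5,-5,0,0,0],[0.5,0,-0.5,-3,0,0,0],[0.5,0,0,0,0,0,0],[0.5,0,0,0,0,0,0]]
  ]
}}

```text
time: 33.78
ee_pos: [0.511, -0.0423, 0.2608]
tcp_rot: [-0.002, 0.795, 0.607, 0.001]
contact_force: [0.8, -0.7, -0.3]
finger_gap: 0.0428
```

```bash
python3 - <<'E'
from h import *
s=ctrl.read_state();im=cams.capture("wrist")[:,:,::-1];sd=cams.capture("side")[:,:,::-1]
print(s["time"],s["ee_pos"],s["contact_force"])
np.savez("s5.npz",p=s["ee_pos"],q=s["tcp_rot"])
b=cv2.resize(sd[170:250,250:370],(450,300),interpolation=cv2.INTER_CUBIC)
a=cv2.resize(im[130:330,210:430],(330,300),interpolation=cv2.INTER_CUBIC)
cv2.imwrite("pics/fin.png",np.hstack([b,a]))
E
```

```text
33.775 [ 0.51100194 -0.04232825  0.26076677] [ 0.83836706 -0.65241192 -0.27080126]
```

View pics/fin.png

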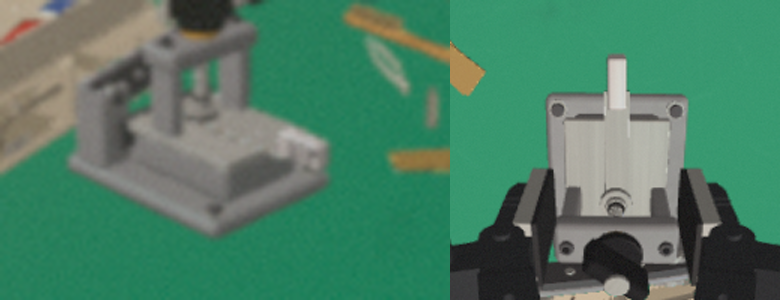

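Final view: the gauge lies straight through under the foot (616,200), with its grip/blade junction at (617,107) and the bed's front edge at row 122. I'll check the depth numerically.

```bash
python3 - <<'E'
from h import *
z=np.load("s5.npz");s={"ee_pos":z["p"],"tcp_rot":z["q"]}
W=lambda u,v:((u-450+.5)/1.5-.5+210,(v+.5)/1.5-.5+130)
rear=plane("wrist",*W(617,56),.075,s=s)
j=plane("wrist",*W(617,108),.075,s=s)
bf=(plane("wrist",*W(566,122),.055,s=s)+plane("wrist",*W(667,122),.055,s=s))/2
print("rear",rear,"junction",j,"bed front",bf)
print("tip past centre from junction:",110-72-(bf-j)[:2]@U*1000,"from rear:",150-72-(bf-rear)[:2]@U*1000)
print("lat of grip vs bed mid", (j-bf)[:2]@[-U[1],U[0]]*1000)
E
```

```text
rear [ 0.50352219 -0.04004979  0.075     ] junction [ 0.54182552 -0.0504581   0.075     ] bed front [ 0.55979414 -0.0556236   0.055     ]
tip past centre from junction: 19.30520052860059 from rear: 19.61296853204351
lat of grip vs bed mid 0.24098851866819707
```

```bash
python3 -c "
from workcell import ctrl
print(ctrl.finish_job())"
```

```text
the job is handed in; nothing more can be done
None
```

The hold-down is set: the gauge lies on the bed with its blade through under the foot and drags by about 3 to 3.7 N. The job was handed in after about 34 s with the gripper clear of everything.

- **Finding the gap:** I slid the blade in level and lifted it lightly to feel the sole, which put the gap at about 2.2 mm. That was slightly low. After 2.26 mm of knob travel, a pull of about 3 mm still met no drag.
- **Setting:** I turned the knob on to 2.75 mm in total. A 4–5 mm pull then slid the gauge at a steady 3.0–3.7 N, which means a foot press of about 5–6 N.
- **Gauge position:** The tip is about 20 mm past the middle of the foot by the last wrist picture. My arm readings gave 22–24 mm; both are past the sole's 13 mm edge. The blade is centred to within 1 mm.
- **Not checked:** I did not repeat the pull after letting go. Levelness was judged only by eye in the last pictures, where the gauge looks flat. During the pull the grip also carried about 2.5 N of vertical load, so the drag figure is a little uncertain.

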